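Jog the reagent carousel and fetch the green dropper

TASK

Fetch the green-capped dropper bottle from the covered reagent carousel: hold the red jog lever over to one side, gently and without forcing it, until the carousel has brought that bottle to the middle of the front opening, then let the lever spring back so that it stops there. Lift the bottle out through the opening and stand it upright in the steel drip tray. Turn the carousel only with the lever, and leave the other bottles in their pockets and the timer, the jar and the lidded cup where they are.

Things in the scene. Friction and masses are not known exactly. Their poses are not given: they have to be found in the camera images.
- carousel_unit: White bench instrument, 243 (x) x 250 (y) x 208 (z) mm, fixed. Origin on the table under the carousel axis; front to its -x, facing the robot, with a grey panel sloping back under the overhanging top tray. A clear guard (4 mm, up to 208 mm) covers the carousel but for the front opening, free above and in front for y = -57 to 57 mm and x below -20 mm.
- brow_edge (a point): Middle of the lower front edge of the top tray's brow, 100 mm above the table. The brow is 13 mm thick, runs over the full width of the unit and overhangs the jog lever: its edge is 10 mm nearer the robot than the middle of the knob.
- carousel: Aluminium turntable, radius 100 mm, turning about its upright z. Origin on the axis at deck level, 122 mm above the table. Five pockets (collars 12 mm high, 33 mm inside, 41 mm outside) stand 72 degrees apart at 72 mm radius, one on its own -x axis. Turns either way without end at about 0.4 rad/s (29 mm/s at the pockets) while the jog lever drives it; stands still otherwise.
- opening (a point): Middle of the front opening at deck height (unit frame x = -72, y = 0, z = 122 mm): where a bottle must stop to be taken out.
- jog_knob (a point): Red knob of the jog lever, 16 mm across, 19 mm long; origin in its middle, 52 mm above the table at rest; z axis along the lever, away from the pivot. The lever leans 50 degrees from vertical towards the robot. An upright gripper cannot reach it under the brow: come from the front with the tool tilted about 45 degrees, pointing down and away from the robot.
- jog_lever: The jog lever: 7 mm steel shaft with the red knob, black boot at the panel. Origin at its pivot, z axis along the lever towards the knob, whose middle is 50 mm from the pivot. The knob swings in an arc about the pivot, to the unit's +y or -y (about 15 mm to each side for 0.3 rad). The panel lies about 42 mm behind the knob.
- jog_tilt (a joint): Tilt of the jog lever, rad: 0 centred, positive with the knob to the unit's +y (left seen from the robot), stops at +-0.42. A spring centres it: about 1.5 N at the knob at 0.2, where the drive takes hold, 5 N at 0.33. Tilted left, the pocket at the front moves left (carousel clockwise from above), so bottles on the right come to the front; tilted right, the reverse.
- dropper_green: White dropper bottle with green cap, 74 mm high; body 26.4 mm across up to 47 mm, cap narrower; origin at the centre of its underside, z up. It starts in one of the four covered pockets; the pocket at the front is empty.
- dropper_red: Dropper bottle with red cap, 70 mm high, 25 mm across; origin at the centre of its underside.
- dropper_pink: Dropper bottle with pink cap, 74 mm high, 26.4 mm across; origin at the centre of its underside.
- dropper_blue: Dropper bottle with blue cap, 80 mm high, 29 mm across; origin at the centre of its underside.
- drip_tray: Open steel tray, 90 (x) x 130 (y) x 14 mm, floor and walls 3 mm; origin at the centre of its underside. Loose on the table.
- timer: White lab timer, 66 x 66 x 19 mm, loose on the table; origin under its centre.
- small_jar: Small clear jar, 42 mm across, 43 mm high, loose; origin under its centre.
- lidded_cup: White lidded cup, 81 mm across, 100 mm high, loose; origin under its centre.
Mind the look-alikes: they are no part of the job. Several things have the shape of the drip_tray; the one meant has the colours described above.

How it is judged:
By the outcome, as a careful person would: the job done as asked, in the order asked, and still so for the second after the job is handed in, with the robot touching nothing.
It also fails if it takes over 67 s, if anything falls off the work surface, if the arm or the gripper's body presses on something with over 40 N, if the wrist force passes 120 N, or if a joint passes its speed limit or range.

ROBOT

A 6-joint arm with a two-finger parallel gripper is mounted at the origin on a cart in front of the work surface, level with it; the furniture and walls round the work are solid. World frame = base frame: x ahead of the robot, y to its left, z up, the work surface at z = 0. Lengths are in m, angles in degrees, forces in N, time in s.
With the tool pointing down it reaches from about 0.375 to 0.9 m from the base axis. Payload 3.1 kg.
Tool frame: the origin (TCP) lies at the very end of the fingers, on their centre line; the grasp point (between the pads) lies 19 mm behind it; z points along the fingers, y is the line along which they close (so a half turn about z gives the same grasp; the last joint's range is limited). The gripper opens to 87 mm and grips with 3 to 60 N. Pads are 19 mm wide; open, the fingers measure 117 mm over their backs; the gripper's body (75 mm by 190 mm) begins 51 mm behind the grasp point.
Start: joints at [-78.524, 30.224, 82.088, -0, 67.689, -10.227], TCP at [0.231, -0.581, 0.223] pointing down, gripper open.
Joint ranges: [-176.69, 176.69], [-43.24, 126.21], [12.49, 139.97], [-82, 262], [0, 151.66], [-163.58, 163.58]. Speed limits (degrees/s): [159.86, 159.86, 180, 180, 180, 180].

INTERFACE

Orientations are given as a 3x3 rotation matrix whose columns are the frame's x, y, z axes.
In Python, from rig import bot gives the robot as it stands.
- The arm moves only by the tool move_arm, never from a script. Its argument "increments" is a list of rows, each an object with "xyz": the shift along the tool's x, y, z in mm, a list of three; "roll": the turn about the tool's z in rad; "grip": the opening in per cent of the stroke, from 0 (shut) to 100 (fully open). A call has 1 to 5 rows; each row shifts and turns the commanded pose from where the row before left it, along the tool's axes as they then stand; what a row does not reach is not made up. A row lasts 1/12 s, in which the tool goes at most 41.7 mm and 7.16 degrees, less where a joint would pass 70% of its speed; a pose out of reach is approached as far as the arm can. A call is refused whole if a number of a shift passes 41.7 or a number of a turn 0.125, either way. A call with a gripper value outside its range is refused whole. The fingers move at their own pace and stop on an object; the grip force is fixed at half the most. Time passes only in rows, so rows that do not move let the fingers close. It gives the time, the measured TCP pose, the force, the opening and the grip force at its end, in the units of the state.
- bot.read_state(): the state, without advancing time (a new reading comes with each control period).
- bot.capture(name): name is "scene" or "side" or "wrist"; returns (picture, depth): 384x512x3 uint8, red, green, blue; 384x512 float32, m along the optical axis (not along the pixel's ray), 0 where there is no reading.
- bot.camera_model(name): a dict with "intrinsics" (3x3 intrinsics, pixels), "rvec" (rotation vector, rad) and "tvec" (3), from world to camera coordinates, as OpenCV has them; the wrist camera has in their place "tool_from_camera" (4x4, takes a point from camera to tool coordinates, whose origin is the TCP and whose axes are the flange's). Camera axes: x right, y down, z forward; pixel columns grow to the right and rows downward; lengths in m; the calibration is good to about 2 mm. The wrist camera is an equidistant fisheye: a pixel r from the principal point sees the ray r / f radians off the axis. A picture is of the moment at which its call begins: read the wrist's pose just before it. camera_model takes no time and is no camera call.
- bot.hand_in(): hands the job in; it is judged then, once.
Trained networks look in the newest picture that a camera, given by its name, has taken for a name from the list of things; names that differ only in an ending like _2 or _b are one class to them, and where a whole thing is asked for, a point or a joint stands for the part that bears it (a point fixed in the world has none). Each returns a list of dicts, best first, with "conf" (0 to 1); they miss things now and then, are a little off and sometimes report something else, mostly with a low value. They report only what shows in the picture. A call takes as long as a camera call. They do not tell look-alikes from the thing itself.
- bot.spot_in(label, camera): "at" ([x, y, z] in m, in the coordinates of the camera as it stood for that picture, good to about 4 mm: the middle of the surface that is visible of it).
- bot.trace(label, camera): "mask" (384x512 bool, what is visible of it).
The state is a dict: "time_s": time; "joint_positions": joint angles; "qvel": joint speeds; "tau": joint torques, N m; "position": TCP position; "tcp_rot": TCP orientation; "force": force on the tool from outside, world axes, zero at the start; "moment": the same for the moment, N m; "opening": opening from 0.0 (shut) to 1.0 (fully open); "grasp_force": force on a finger pad.
Only numpy, scipy, OpenCV 4.12 (cv2) and the standard library are available. Lean on these libraries where they do the work, as an engineer would, in place of code of your own. Each camera call takes 0.05 s, during which the arm holds its last target. There are 200 camera calls.

## Working session

There is one attempt and no reset: what is moved stays moved. The work goes in short steps, Python scripts to look and compute and a tool call to move; the robot and the scene stay as the last step left them, time stands still between calls to the robot, and variables do not carry over. Pictures are saved under pics/ and viewed, at most 10 in all, crops included, and the job is handed in when it is done.

Besides the shell and the picture viewer there is one more tool, called after "Emit:" by a JSON object that holds its "method" and its "body". move_arm: Moves the arm, as the interface text tells. Its arguments: {"type":"object","properties":{"increments":{"type":"array"}},"required":["increments"]}

```bash
mkdir -p pics
cat > h.py <<'E'
from rig import bot
import numpy as np, cv2
def cam(n):
    m=bot.camera_model(n); R=cv2.Rodrigues(np.array(m["rvec"],float))[0]; return np.array(m["intrinsics"]),R,np.array(m["tvec"]).ravel()
def toworld(n,p):
    K,R,t=cam(n); return R.T@(np.array(p)-t)
def save(n,f):
    rgb,d=bot.capture(n); cv2.imwrite(f,cv2.cvtColor(rgb,cv2.COLOR_RGB2BGR)); return rgb,d
def pts(n,d):
    K,R,t=cam(n); v,u=np.mgrid[:384,:512]; c=np.stack([(u-K[0,2])/K[0,0]*d,(v-K[1,2])/K[1,1]*d,d],-1); return (c-t)@R
E
python3 - <<'E'
from h import *
a,_=save("scene","pics/a.png"); b,_=save("side","pics/b.png")
cv2.imwrite("pics/ab.png",cv2.cvtColor(np.hstack([a,b]),cv2.COLOR_RGB2BGR)[:, :]) 
for l in ["carousel_unit","jog_knob","dropper_green","drip_tray","carousel","brow_edge"]:
  for n in ["scene","side"]:
    for r in bot.spot_in(l,n)[:3]: print(l,n,round(r["conf"],2),toworld(n,r["at"]).round(3))
for n in ["scene","side"]: K,R,t=cam(n); print(n,(-R.T@t).round(3),R[2].round(2))
E
```

```text
carousel_unit scene 0.96 [0.568 0.075 0.144]
carousel_unit scene 0.75 [0.536 0.075 0.039]
jog_knob side 0.61 [0.583 0.009 0.136]
jog_knob side 0.43 [0.533 0.065 0.039]
drip_tray scene 0.76 [ 0.357 -0.021  0.005]
drip_tray side 0.9 [ 0.486 -0.238 -0.   ]
drip_tray side 0.6 [ 0.365 -0.041  0.006]
carousel scene 0.79 [0.598 0.048 0.124]
carousel side 0.63 [0.591 0.104 0.123]
brow_edge scene 0.82 [0.574 0.08  0.147]
brow_edge side 0.73 [0.583 0.011 0.136]
scene [-0.29   0.537  0.98 ] [ 0.64 -0.37 -0.68]
side [-0.258 -0.659  0.892] [ 0.6   0.54 -0.59]
```

View pics/a.png

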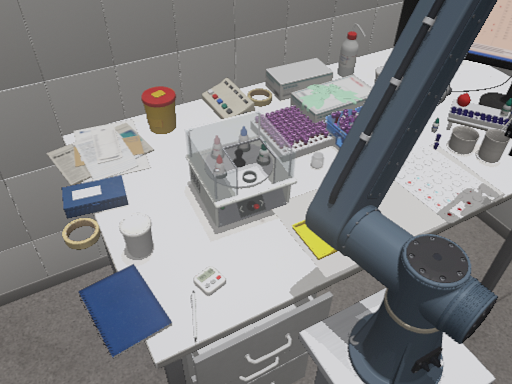

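View pics/b.png

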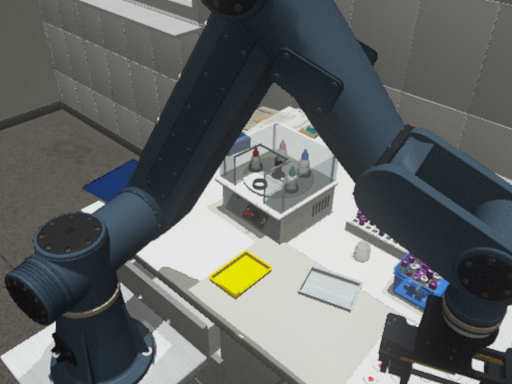

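The scene view shows the unit at about (245,170) with green at its right front (265,150) and red at its left front. The side view shows the steel tray at (330,288) and the yellow look-alike at (240,273). The knob is at about (248,212) in the side view. Next I'll fit the unit's pose.

Run:
```python
from h import *
ims=[]
allp=[]
for n in ["scene","side"]:
    rgb,d=bot.capture(n); P=pts(n,d); ok=d>0
    hsv=cv2.cvtColor(rgb,cv2.COLOR_RGB2HSV).astype(int)
    box=ok&(P[...,0]>.4)&(P[...,0]<.8)&(P[...,1]>-.15)&(P[...,1]<.3)
    sat=hsv[...,1]>110
    for nm,lo,hi in [("red",170,188),("green",45,90),("blue",100,125)]:
        h=hsv[...,0].copy(); h[h<9]+=180
        for zl,zh in ([(.16,.22),(.03,.08)] if nm=="red" else [(.16,.22)]):
            m=box&sat&(h>=lo)&(h<hi)&(P[...,2]>zl)&(P[...,2]<zh)
            if m.sum()>3: print(n,nm,m.sum(),np.median(P[m],0).round(3),np.argwhere(m).mean(0).round(0))
    for l in ["dropper_green","dropper_red","dropper_pink","dropper_blue"]:
        for r in bot.spot_in(l,n)[:4]: print(l,n,round(r["conf"],2),toworld(n,r["at"]).round(3))
    tr=bot.trace("carousel_unit",n)
    if tr:
        m=tr[0]["mask"]&ok
        for zl,zh in [(.098,.135)]:
            q=P[m&(P[...,2]>zl)&(P[...,2]<zh)]; allp.append(q); print(n,len(q),q.min(0).round(3),q.max(0).round(3)); print(np.histogram(P[m][:,2],bins=np.arange(0,.24,.01)))
            r=cv2.minAreaRect((q[:,:2]*1000).astype(np.float32)); print(r)
    tr=bot.trace("drip_tray",n)
    for t in tr[:3]:
        q=P[t["mask"]&ok]; q=q[q[:,2]<.03]
        print("tray",n,round(t["conf"],2),cv2.minAreaRect((q[:,:2]*1000).astype(np.float32)),np.median(q,0).round(3))
    r0,c0=(100,180) if n=="scene" else (115,200)
    ims.append(cv2.resize(rgb[r0:r0+130,c0:c0+150],None,fx=4,fy=4,interpolation=cv2.INTER_CUBIC))
    np.save(n+"P.npy",P)
q=np.vstack(allp); print(cv2.minAreaRect((q[:,:2]*1000).astype(np.float32)))
for i,im in enumerate(ims): cv2.imwrite(f"pics/c{i}.png",cv2.cvtColor(im,cv2.COLOR_RGB2BGR))
```

```text
scene red 21 [0.509 0.074 0.056] [206. 256.]
dropper_green scene 0.44 [0.596 0.003 0.158]
dropper_green scene 0.27 [0.542 0.073 0.037]
scene 2601 [ 0.495 -0.049  0.098] [0.746 0.198 0.135]
(array([ 287,  353,  360,  408,  202,  114,   76,   66,   45,    2,  224,
       1020, 1134,  345,  203,  202,  237,  201,  200,  204, 3086,  460,
          0]), array([0.  , 0.01, 0.02, 0.03, 0.04, 0.05, 0.06, 0.07, 0.08, 0.09, 0.1 ,
       0.11, 0.12, 0.13, 0.14, 0.15, 0.16, 0.17, 0.18, 0.19, 0.2 , 0.21,
       0.22, 0.23]))
((619.897705078125, 69.23242950439453), (248.04652404785156, 239.6105194091797), 86.99686431884766)
tray scene 0.96 ((364.1556396484375, -20.81916046142578), (136.9066162109375, 62.041534423828125), 7.814148426055908) [ 0.357 -0.023  0.004]
side red 29 [0.608 0.131 0.179] [152. 255.]
side red 20 [0.508 0.069 0.057] [213. 247.]
dropper_green side 0.31 [0.531 0.069 0.034]
dropper_red side 0.45 [0.606 0.126 0.157]
side 2562 [ 0.495 -0.067  0.099] [0.739 0.191 0.135]
(array([ 251,  416,  403,  445,  233,  184,  172,  151,  147,   68,  370,
       1110,  840,  422,  326,  288,  301,  265,  260,  268, 3053,  105,
          0]), array([0.  , 0.01, 0.02, 0.03, 0.04, 0.05, 0.06, 0.07, 0.08, 0.09, 0.1 ,
       0.11, 0.12, 0.13, 0.14, 0.15, 0.16, 0.17, 0.18, 0.19, 0.2 , 0.21,
       0.22, 0.23]))
((622.0643920898438, 61.92121887207031), (247.55580139160156, 245.4029083251953), 87.03407287597656)
tray side 0.89 ((486.4128112792969, -231.7427978515625), (114.75438690185547, 140.850341796875), 18.190752029418945) [ 0.483 -0.236  0.003]
tray side 0.55 ((371.9796142578125, -41.31050109863281), (110.19342803955078, 149.75711059570312), 89.53707885742188) [ 0.367 -0.044  0.003]
((622.1900634765625, 65.6388168334961), (254.92543029785156, 245.37022399902344), 87.0738754272461)
```

View pics/c0.png

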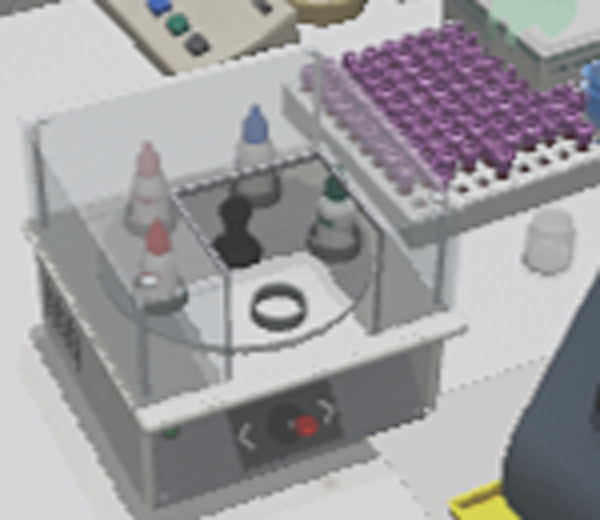

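View pics/c1.png

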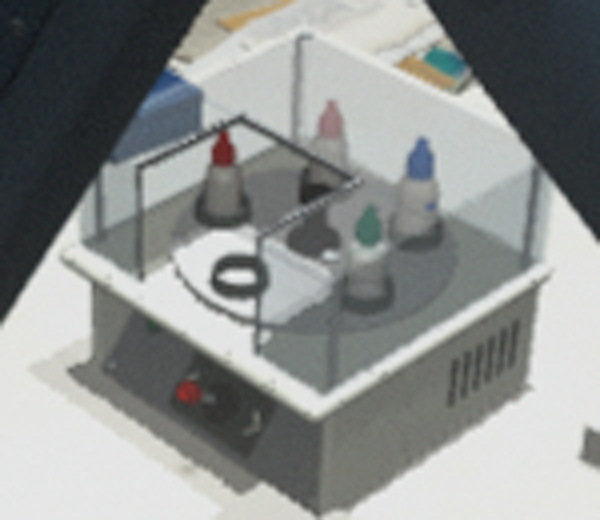

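Green sits at the right (-y side), so I need lever-left. The front ring is at crop pixels (278,306) and (239,276), and the knob at (306,426) and (188,391). I'll fit the axis and yaw from the tip pixels.

Run:
```python
from h import *
from scipy.optimize import least_squares
def hit(n,u,v,z):
    K,R,t=cam(n); c=-R.T@t; r=R.T@np.linalg.inv(K)@[u,v,1]; return c+r*(z-c[2])/r[2]
S={"ring":(278,306,.134),"red":(158,222,.192),"pink":(149,145,.196),"blue":(256,108,.202),"green":(335,182,.196),"knob":(306,426,.052)}
D={"ring":(239,276,.134),"red":(223,132,.192),"pink":(331,102,.196),"blue":(422,140,.202),"green":(371,207,.196),"knob":(188,391,.052)}
M={}
for k in S:
    a=hit("scene",180+S[k][0]/4-.4,100+S[k][1]/4-.4,S[k][2]); b=hit("side",200+D[k][0]/4-.4,115+D[k][1]/4-.4,D[k][2]); M[k]=(a+b)[:2]/2
    print(k,a.round(4),b.round(4))
ang={"ring":180,"red":108,"pink":36,"blue":-36,"green":-108}
def f(p):
    o=[]
    for k,a in ang.items():
        th=p[2]+np.radians(a); o+=list(M[k]-p[:2]-.072*np.array([np.cos(th),np.sin(th)]))
    return o
r=least_squares(f,[.62,.065,0]); print(r.x[:2].round(4),np.degrees(r.x[2]),(np.array(r.fun).reshape(-1,2)*1000).round(1))
x,y,t=r.x; R=np.array([[np.cos(t),-np.sin(t)],[np.sin(t),np.cos(t)]])
print("knob in unit",R.T@(M["knob"]-r.x[:2]))
# brow: points z .1-.12 front line
P=np.vstack([np.load(n+"P.npy").reshape(-1,3) for n in("scene","side")])
L=(P[:,:2]-r.x[:2])@R
m=(abs(L[:,1])<.11)&(P[:,2]>.1)&(P[:,2]<.118)&(L[:,0]<-.05)&(L[:,0]>-.2)
for lo in np.arange(-.11,.11,.04):
    s=m&(L[:,1]>=lo)&(L[:,1]<lo+.04); print(lo.round(2),s.sum(),np.percentile(L[s,0],[2,10,30]).round(4))
print(bot.read_state()["position"],bot.read_state()["tcp_rot"],np.array(bot.camera_model("wrist")["tool_from_camera"]).round(3),bot.camera_model("wrist")["intrinsics"])
```

```text
ring [0.5529 0.0733 0.134 ] [0.5519 0.0643 0.134 ]
red [0.6087 0.1361 0.192 ] [0.6098 0.1341 0.192 ]
pink [0.6856 0.1062 0.196 ] [0.6881 0.1033 0.196 ]
blue [0.683  0.0218 0.202 ] [0.6842 0.0194 0.202 ]
green [0.5873 0.0105 0.196 ] [ 0.6029 -0.0034  0.196 ]
knob [0.5122 0.0719 0.052 ] [0.5136 0.0745 0.052 ]
[0.6254 0.0666] -4.085997777574691 [[-1.2 -2.9]
 [ 1.1 -1.3]
 [ 0.3  0.1]
 [ 3.1  0.4]
 [-3.3  3.7]]
knob in unit [-0.11270047 -0.00142184]
-0.11 226 [-0.1224 -0.1208 -0.1186]
-0.07 299 [-0.1222 -0.1208 -0.1165]
-0.03 295 [-0.1237 -0.1217 -0.1173]
0.01 315 [-0.1246 -0.1224 -0.1178]
0.05 277 [-0.1251 -0.1232 -0.1195]
0.09 120 [-0.1261 -0.1242 -0.121 ]
[ 0.2311683  -0.58067115  0.22257224] [[ 9.29109556e-01  3.69804586e-01  3.58467747e-05]
 [ 3.69804587e-01 -9.29109555e-01 -4.75702854e-05]
 [ 1.57138712e-05  5.74543085e-05 -9.99999998e-01]] [[-0.    -0.958 -0.287  0.078]
 [ 1.    -0.001  0.001 -0.001]
 [-0.001 -0.287  0.958 -0.162]
 [ 0.     0.     0.     1.   ]] [[297.31863964   0.         255.96404966]
 [  0.         297.31863964 191.99332142]
 [  0.           0.           1.        ]]
```

Emit:
{"method": "move_arm", "body": {"increments": [{"xyz":[-15,-30,0],"roll":0.12,"grip":0}]}}

```text
time_s: 1.48
position: [0.2088, -0.5625, 0.2228]
tcp_rot: [[0.967, 0.256, 0.003], [0.256, -0.967, -0.007], [0.001, 0.007, -1.0]]
force: [-0.4, 0.3, 0.4]
opening: 0.976
grasp_force: 0.0
```

Emit:
{"method": "move_arm", "body": {"increments": [{"xyz":[0,0,-40],"roll":0.104,"grip":52},{"xyz":[0,0,-40],"roll":0.104,"grip":52},{"xyz":[0,0,-40],"roll":0.104,"grip":52},{"xyz":[15,-38,0],"roll":0,"grip":52},{"xyz":[15,-38,0],"roll":0,"grip":52}]}}

```text
time_s: 1.9
position: [0.2402, -0.4867, 0.3458]
tcp_rot: [[0.998, -0.057, 0.002], [-0.057, -0.998, -0.008], [0.003, 0.008, -1.0]]
force: [0.0, 0.8, 0.2]
opening: 0.63
grasp_force: 0.0
```

Emit:
{"method": "move_arm", "body": {"increments": [{"xyz":[15,-38,0],"roll":0,"grip":52},{"xyz":[15,-38,0],"roll":0,"grip":52},{"xyz":[15,-38,0],"roll":0,"grip":52},{"xyz":[15,-38,0],"roll":0,"grip":52},{"xyz":[15,-38,0],"roll":0,"grip":52}]}}

```text
time_s: 2.32
position: [0.3255, -0.2964, 0.3428]
tcp_rot: [[0.999, -0.054, 0.001], [-0.054, -0.999, -0.0], [0.001, 0.0, -1.0]]
force: [1.6, 0.3, 0.1]
opening: 0.517
grasp_force: 0.0
```

Emit:
{"method": "move_arm", "body": {"increments": [{"xyz":[15,-38,0],"roll":0,"grip":52},{"xyz":[15,-38,0],"roll":0,"grip":52},{"xyz":[15,-38,0],"roll":0,"grip":52},{"xyz":[15,-38,0],"roll":0,"grip":52},{"xyz":[15,-38,0],"roll":0,"grip":52}]}}

```text
time_s: 2.73
position: [0.4105, -0.1106, 0.3429]
tcp_rot: [[0.999, -0.054, 0.001], [-0.054, -0.999, -0.001], [0.001, 0.0, -1.0]]
force: [1.6, -1.0, 0.1]
opening: 0.523
grasp_force: 0.0
```

Emit:
{"method": "move_arm", "body": {"increments": [{"xyz":[15,-38,0],"roll":0,"grip":52},{"xyz":[15,-38,0],"roll":0,"grip":52},{"xyz":[0,0,-40],"roll":0,"grip":52},{"xyz":[0,0,-40],"roll":0,"grip":52},{"xyz":[0,0,-40],"roll":0,"grip":52}]}}

```text
time_s: 3.15
position: [0.4437, -0.0367, 0.4636]
tcp_rot: [[0.999, -0.05, -0.002], [-0.05, -0.999, 0.001], [-0.002, -0.0, -1.0]]
force: [0.7, -0.8, 0.4]
opening: 0.521
grasp_force: 0.0
```

```bash
python3 -c "
from h import *
s=bot.read_state();print(s['joint_positions'],s['position'],s['tcp_rot'],s['time_s'])"
```

```text
[-1.91578814e+01  3.34326980e+00  8.34640621e+01 -5.55871209e-03
  9.33032542e+01  7.37087334e+01] [ 0.44368761 -0.03666624  0.46363016] [[ 9.98746649e-01 -5.00169026e-02 -1.85498378e-03]
 [-5.00159773e-02 -9.98748271e-01  5.41909852e-04]
 [-1.87976649e-03 -4.48451822e-04 -9.99998133e-01]] 3.15
```

Emit:
{"method": "move_arm", "body": {"increments": [{"xyz":[0,-40,-10],"roll":0,"grip":52},{"xyz":[0,-40,-10],"roll":0,"grip":52},{"xyz":[0,-40,-10],"roll":0,"grip":52},{"xyz":[0,0,-41],"roll":0,"grip":52},{"xyz":[0,0,-41],"roll":0,"grip":52}]}}

```text
time_s: 3.57
position: [0.4488, 0.0841, 0.5741]
tcp_rot: [[0.999, -0.048, -0.005], [-0.048, -0.999, 0.001], [-0.005, -0.0, -1.0]]
force: [1.2, -0.7, -0.7]
opening: 0.52
grasp_force: 0.0
```

Emit:
{"method": "move_arm", "body": {"increments": [{"xyz":[0,0,-41],"roll":0,"grip":52},{"xyz":[0,0,-41],"roll":0,"grip":52},{"xyz":[0,0,-41],"roll":0,"grip":52},{"xyz":[0,0,-41],"roll":0,"grip":52},{"xyz":[0,0,-41],"roll":0,"grip":52}]}}

```text
time_s: 3.98
position: [0.4491, 0.0818, 0.7819]
tcp_rot: [[0.999, -0.053, 0.002], [-0.053, -0.999, -0.0], [0.002, 0.0, -1.0]]
force: [1.8, -0.6, 0.9]
opening: 0.519
grasp_force: 0.0
```

```bash
python3 -c "
from h import *
s=bot.read_state();print(np.round(s['joint_positions'],1),s['position'],s['time_s'])"
```

```text
[ -3.8  10.7  27.8   0.  141.4  89.3] [0.44909575 0.08178814 0.78193435] 3.9833
```

Emit:
{"method": "move_arm", "body": {"increments": [{"xyz":[0,0,-41],"roll":0,"grip":52},{"xyz":[0,0,-41],"roll":0,"grip":52},{"xyz":[0,0,-41],"roll":0,"grip":52},{"xyz":[0,0,-41],"roll":0,"grip":52},{"xyz":[0,0,-41],"roll":0,"grip":52}]}}

```text
time_s: 4.4
position: [0.4097, 0.0748, 0.8596]
tcp_rot: [[0.995, -0.053, 0.082], [-0.053, -0.999, 0.002], [0.082, -0.006, -0.997]]
force: [0.2, 0.9, 0.5]
opening: 0.518
grasp_force: 0.0
```

```bash
python3 -c "
from h import *
s=bot.read_state();print(np.round(s['joint_positions'],1),s['position'],s['time_s'])"
```

```text
[ -5.5  11.2  12.5   1.2 151.7  88.6] [0.40972054 0.07483014 0.85955326] 4.4
```

Emit:
{"method": "move_arm", "body": {"increments": [{"xyz":[-40,0,0],"roll":0,"grip":52},{"xyz":[-40,0,0],"roll":0,"grip":52},{"xyz":[-40,0,0],"roll":0,"grip":52},{"xyz":[-40,0,0],"roll":0,"grip":52},{"xyz":[-40,0,0],"roll":0,"grip":52}]}}

```text
time_s: 4.82
position: [0.2072, 0.0862, 0.8437]
tcp_rot: [[0.995, -0.052, 0.086], [-0.053, -0.999, 0.001], [0.085, -0.006, -0.996]]
force: [0.4, 0.6, 1.0]
opening: 0.519
grasp_force: 0.0
```

```bash
python3 -c "
from h import *
s=bot.read_state();print(np.round(s['joint_positions'],1),s['position'],s['time_s'])"
```

```text
[ -8.3 -11.1  38.2   1.5 148.1  86. ] [0.2072495  0.08616005 0.84372877] 4.8167
```

Emit:
{"method": "move_arm", "body": {"increments": [{"xyz":[0,0,-41],"roll":0,"grip":52},{"xyz":[0,0,-41],"roll":0,"grip":52},{"xyz":[0,0,-41],"roll":0,"grip":52},{"xyz":[0,0,-41],"roll":0,"grip":52},{"xyz":[0,0,-41],"roll":0,"grip":52}]}}

```text
time_s: 5.23
position: [0.2081, 0.0991, 0.9005]
tcp_rot: [[0.978, -0.055, 0.203], [-0.052, -0.998, -0.02], [0.204, 0.008, -0.979]]
force: [0.3, 0.5, 0.7]
opening: 0.521
grasp_force: 0.0
```

```bash
python3 -c "
from h import *
s=bot.read_state();print(np.round(s['joint_positions'],1),s['position'],s['time_s'])"
```

```text
[ -2.3  -7.8  24.4  -1.4 151.6  89.5] [0.20814055 0.09914752 0.90047664] 5.2333
```

Emit:
{"method": "move_arm", "body": {"increments": [{"xyz":[-40,0,0],"roll":0,"grip":52},{"xyz":[-40,0,0],"roll":0,"grip":52},{"xyz":[-40,0,0],"roll":0,"grip":52},{"xyz":[0,0,0],"roll":0,"grip":52}]}}

```text
time_s: 5.57
position: [0.0829, 0.1061, 0.8768]
tcp_rot: [[0.974, -0.053, 0.218], [-0.05, -0.999, -0.019], [0.219, 0.007, -0.976]]
force: [-1.9, 0.1, 0.8]
opening: 0.516
grasp_force: 0.0
```

```bash
python3 -c "
from h import *
s=bot.read_state();print(np.round(s['joint_positions'],1),s['position'],s['time_s'])"
```

```text
[  2.4 -19.4  35.1  -3.4 151.7  92.3] [0.08287247 0.10612933 0.87684444] 5.5667
```

```bash
cat > k.py <<'E'
import numpy as np
from scipy.optimize import least_squares
D=[([-78.524,30.224,82.088,67.689],[.2312,-.5807,.2226]),([-19.16,3.34,83.464,93.303],[.44369,-.03667,.46363]),([-3.8,10.7,27.8,141.4],[.4491,.0818,.7819]),([-5.5,11.2,12.5,151.7],[.4097,.0748,.8596]),([-8.3,-11.1,38.2,148.1],[.2072,.0862,.8437]),([-2.3,-7.8,24.4,151.6],[.2081,.0991,.9005]),([2.4,-19.4,35.1,151.7],[.0829,.1061,.8768])]
def rz(p,q2,q3,q5):
    a=np.radians(q2);b=np.radians(q2+q3);c=np.radians(q2+q3+q5)
    return np.array([p[5]+p[0]*np.sin(a)+p[1]*np.sin(b)+p[2]*np.cos(b)+p[3]*np.sin(c)+p[6]*np.cos(c), p[4]+p[0]*np.cos(a)+p[1]*np.cos(b)-p[2]*np.sin(b)+p[3]*np.cos(c)-p[6]*np.sin(c)])
def f(p):
    o=[]
    for (q1,q2,q3,q5),P in D:
        t=np.radians(q1); o+=list(rz(p,q2,q3,q5)-[P[0]*np.cos(t)+P[1]*np.sin(t),P[2]])
    return o
s=least_squares(f,[.4,.35,0,.25,.3,0,0]); p=s.x
E
python3 - <<'E'
from k import *
print(p.round(3),np.round(np.array(s.fun)*1000,1))
for q in [(-29,12.5),(-35,18),(-35,12.5),(-43,26),(-43,20),(-43,12.5)]: print(q,28.3-sum(q),rz(p,*q,151.6).round(3))
# for tilt 48: knob pose joints
for x,z in [(.43,.13),(.517,.047),(.5,.2)]:
    for t in (40,48):
        r=least_squares(lambda q:np.append(rz(p,q[0],q[1],180-t-q[0]-q[1])-[x,z],0),[30,90]); q=r.x; print(x,z,t,q.round(1),180-t-q.sum().round(1),abs(r.fun).max().round(4))
E
```

```text
[0.588 0.392 0.114 0.306 0.275 0.    0.   ] [-0.1 -0.   0.1  0.1  0.1  0.2 -0.  -0.2 -0.1 -0.1  0.   0.   0.   0.1]
(-29, 12.5) 44.8 [-0.071  0.98 ]
(-35, 18) 45.3 [-0.125  0.949]
(-35, 12.5) 50.8 [-0.144  0.969]
(-43, 26) 45.3 [-0.189  0.898]
(-43, 20) 51.3 [-0.21   0.919]
(-43, 12.5) 58.8 [-0.239  0.942]
0.43 0.13 40 [ 34.2 143.3] -37.5 0.0
0.43 0.13 48 [ 47.6 150.7] -66.30000000000001 0.0
0.517 0.047 40 [ 47.2 132.3] -39.5 0.0
0.517 0.047 48 [ 55.  136.8] -59.80000000000001 0.0
0.5 0.2 40 [ 19.6 129.1] -8.699999999999989 0.0
0.5 0.2 48 [ 24. 135.] -27.099999999999994 0.0
```

```bash
cat >> k.py <<'E'
from scipy.spatial.transform import Rotation as Ro
LIM=np.array([[-176.6,176.6],[-43.2,126.2],[12.5,139.9],[-82,262],[0,151.6],[-163.5,163.5]])
def fk(q):
    q1,q2,q3,q4,q5,q6=q
    R=Ro.from_euler('ZYZYZ',[q1,q2+q3,q4,q5,90+q6],degrees=True).as_matrix()
    a=np.radians(q2);b=np.radians(q2+q3)
    w=Ro.from_euler('Z',q1,degrees=True).apply([p[0]*np.sin(a)+p[1]*np.sin(b)+p[2]*np.cos(b),.1108,p[4]+p[0]*np.cos(a)+p[1]*np.cos(b)-p[2]*np.sin(b)])
    return w+p[3]*R[:,2],R
def err(q,P,R):
    P1,R1=fk(q); return np.r_[(P1-P)*1000,Ro.from_matrix(R1@R.T).as_rotvec()*200]
def ik(q0,P,R):
    r=least_squares(err,np.clip(q0,LIM[:,0]+.01,LIM[:,1]-.01),bounds=LIM.T,args=(P,R)); return r.x,np.abs(r.fun).max()
def tool(t,az=-3.):  # tilt outward
    return Ro.from_euler('ZY',[az,-t],degrees=True).as_matrix()@np.diag([1,-1,-1.])
def state(): 
    from rig import bot
    s=bot.read_state(); return s,np.array(s['joint_positions'])
E
python3 - <<'E'
from k import *
s,q=state(); P,R=fk(q); print(q.round(1),(P-s['position'])*1000,Ro.from_matrix(R@np.array(s['tcp_rot']).T).magnitude()*57)
for t in (0,45): print(tool(t).round(2))
# max tilt w/o flip at knob and flipped sols
K=np.array([.515,.073,.049])
for t in (10,15,20,25,30): 
    x,e=ik([-3,47,110,0,20,89],K,tool(t)); print(t,x.round(1),e.round(2))
for t in (30,40,45,50):
    x,e=ik([-3,47,125,180,40,-91],K,tool(t)); print(t,x.round(1),e.round(2))
    x,e=ik([-3,47,125,180,40,-91],np.array([.535,.068,.165]),tool(t)); print(' bottle',x.round(1),e.round(2))
    x,e=ik([-3,47,125,180,40,-91],np.array([.49,-.235,.035]),tool(t)); print(' tray',x.round(1),e.round(2))
E
```

```text
Traceback (most recent call last):
  File "k.py", line 17, in fk
    R=Ro.from_euler('ZYZYZ',[q1,q2+q3,q4,q5,90+q6],degrees=True).as_matrix()
      ~~~~~~~~~~~~~^^^^^^^^^^^^^^^^^^^^^^^^^^^^^^^^^^^^^^^^^^^^^
  File "scipy/spatial/transform/_rotation.pyx", line 1413, in scipy.spatial.transform._rotation.Rotation.from_euler
ValueError: Expected axis specification to be a non-empty string of upto 3 characters, got ZYZYZ
```

```bash
sed -i "s/R=Ro.from_euler('ZYZYZ',\[q1,q2+q3,q4,q5,90+q6\],degrees=True).as_matrix()/R=(Ro.from_euler('ZYZ',[q1,q2+q3,q4],degrees=True)*Ro.from_euler('YZ',[q5,90+q6],degrees=True)).as_matrix()/" k.py
python3 - <<'E'
from k import *
s,q=state(); P,R=fk(q); print(q.round(1),(P-s['position'])*1000,Ro.from_matrix(R@np.array(s['tcp_rot']).T).magnitude()*57)
for t in (0,45): print(tool(t).round(2))
K=np.array([.515,.073,.049])
for t in (10,15,20,25,30): 
    x,e=ik([-3,47,110,0,20,89],K,tool(t)); print(t,x.round(1),e.round(2))
for t in (30,40,45,50):
    x,e=ik([-3,47,125,180,40,-91],K,tool(t)); print(t,x.round(1),e.round(2))
    x,e=ik([-3,47,125,180,40,-91],np.array([.535,.068,.165]),tool(t)); print(' bottle',x.round(1),e.round(2))
    x,e=ik([-3,47,125,180,40,-91],np.array([.49,-.235,.035]),tool(t)); print(' tray',x.round(1),e.round(2))
E
```

```text
[  2.4 -19.4  35.1  -3.4 151.7  92.3] [ 0.12385529 -0.20139912  0.09248457] 2.8930363331481827e-14
[[ 1.   -0.05  0.  ]
 [-0.05 -1.    0.  ]
 [ 0.    0.   -1.  ]]
[[ 0.71 -0.05  0.71]
 [-0.04 -1.   -0.04]
 [ 0.71  0.   -0.71]]
10 [ -4.4  36.8 112.4   0.7  20.8  88. ] 0.0
15 [ -4.5  36.8 116.2   1.8  12.   86.8] 0.0
20 [ -4.6  37.4 119.9  11.    2.8  77.6] 0.0
25 [ -4.7  38.6 123.5 174.4   7.2 -85.9] 0.0
30 [ -4.1  36.9 120.6 -56.3   0.  145.4] 26.22
30 [ -4.8  40.6 127.1 177.1  17.7 -88.8] 0.0
 bottle [ -4.6  24.5 122.6 119.5   0.  -30.9] 9.73
 tray [-49.7  42.5 122.1 105.5  22.2 -59.3] 0.0
40 [ -5.   47.4 133.8 178.   41.2 -90.1] 0.0
 bottle [ -5.6  26.3 127.7 173.2  14.1 -85.4] 0.0
 tray [-54.8  47.9 127.6 123.6  37.4 -84.2] 0.0
45 [ -5.1  52.3 136.8 178.1  54.1 -90.4] 0.0
 bottle [ -5.7  29.  131.3 175.5  25.4 -87.9] 0.0
 tray [-57.5  51.6 129.9 126.8  45.9 -91.8] 0.0
50 [ -5.3  58.2 139.4 178.1  67.7 -90.8] 0.0
 bottle [ -5.9  32.8 134.8 176.4  37.6 -89. ] 0.0
 tray [-60.1  55.9 131.9 127.8  54.5 -98. ] 0.0
```

```bash
cat >> k.py <<'E'
def step(q,xyz,W=200.,n=1):
    for _ in range(n):
        P,R=fk(q); T=P+R@(np.array(xyz)/1000)
        e=lambda x:np.r_[(fk(x)[0]-T)*1000,Ro.from_matrix(fk(x)[1]@R.T).as_rotvec()*W]
        q=least_squares(e,np.clip(q,LIM[:,0]+.001,LIM[:,1]-.001),bounds=LIM.T).x
    return q
def tilt(q): return np.degrees(np.arccos(-fk(q)[1][2,2]))
E
python3 - <<'E'
from k import *
q0=np.array([-3.8,10.7,27.8,0,141.4,89.3]); q1=np.array([-8.3,-11.1,38.2,1.5,148.1,86.])
for W in (50,200,600): print(W,step(q0,[0,0,-41],W,5).round(1),step(q1,[0,0,-41],W,5).round(1))
s,q=state()
for W in (100,300):
  for d in ([0,0,-41],[-29,0,-29],[29,0,-29],[-29,8,-29]):
    x=step(q,d,W,5); print(W,d,x.round(1),fk(x)[0].round(3),tilt(x).round(1))
E
```

```text
50 [-18.2   0.5  12.5  22.2 132.3  95. ] [  3.3 -15.8  12.5  -7.1 137.2  88.1]
200 [-11.2   5.2  12.5  11.9 143.2  92.6] [  8.2  -9.5  12.5 -14.9 148.7  86.4]
600 [ -5.7  10.8  12.5   1.3 151.6  88.6] [ -1.2  -8.   24.8  -2.  151.6  90. ]
100 [0, 0, -41] [125.7  -7.7  12.5 -82.  140.2 130.9] [0.024 0.109 1.002] 39.4
100 [-29, 0, -29] [143.9  -1.8  15.6 -82.  151.6 154.6] [-0.094  0.11   0.95 ] 29.5
100 [29, 0, -29] [ 13.  -14.4  12.5 -12.  133.8  92.3] [0.158 0.103 1.035] 48.0
100 [-29, 8, -29] [155.8  -4.7  20.2 -82.  151.6 163.5] [-0.091  0.077  0.943] 30.1
300 [0, 0, -41] [ 91.8  -5.4  12.5 -76.5 150.3 109.5] [0.033 0.11  0.967] 28.8
300 [-29, 0, -29] [119.9  -8.1  27.6 -56.4 151.6 158.9] [-0.062  0.128  0.907] 23.5
300 [29, 0, -29] [  9.4  -7.9  12.5 -12.5 149.3  89.9] [0.18  0.108 0.964] 26.2
300 [-29, 8, -29] [122.3 -11.5  31.7 -55.8 151.6 161.9] [-0.05   0.097  0.898] 23.4
```

Run:
```python
from k import *
s,q=state()
q=step(q,[40,2,0],600,6); print(q.round(1),fk(q)[0].round(3),tilt(q).round(1))
for d in ([28,0,-28],[38,0,-15],[20,0,-36],[41,0,0]):
    x=q
    for i in range(5):
        x=step(x,d,600,5); print(d,x.round(1),fk(x)[0].round(3),tilt(x).round(1))
```

```text
[ -5.4   2.4  12.6   0.2 151.6  87.8] [0.316 0.082 0.913] 13.4
[28, 0, -28] [ -9.5   3.8  12.5   4.2 145.9  87.2] [0.367 0.064 0.914] 17.9
[28, 0, -28] [-13.2   3.9  12.5   8.  140.7  86.8] [0.399 0.048 0.923] 23.2
[28, 0, -28] [-17.3   3.   12.5  12.3 136.   86.4] [0.416 0.034 0.941] 29.0
[28, 0, -28] [-22.7   1.1  12.5  18.1 132.   86.2] [0.417 0.022 0.967] 35.2
[28, 0, -28] [-31.3  -1.8  12.5  27.2 128.9  86.3] [0.404 0.012 0.998] 41.7
[38, 0, -15] [ -7.7   8.2  12.5   2.7 141.9  87.6] [0.433 0.062 0.891] 17.5
[38, 0, -15] [ -9.3  12.1  12.5   4.5 132.6  87.3] [0.523 0.045 0.876] 22.9
[38, 0, -15] [-10.7  14.4  12.5   6.4 124.   86.9] [0.588 0.03  0.875] 29.4
[38, 0, -15] [-12.2  15.1  12.5   8.3 116.3  86.6] [0.632 0.017 0.891] 36.5
[38, 0, -15] [-14.   14.5  12.5  10.6 109.5  86.2] [0.654 0.006 0.921] 44.1
[20, 0, -36] [-11.4   0.6  12.5   5.8 148.9  86.9] [0.319 0.065 0.927] 18.0
[20, 0, -36] [-19.4  -2.   12.5  13.8 146.8  86.4] [0.311 0.05  0.945] 23.1
[20, 0, -36] [-33.9  -5.6  12.5  28.8 145.7  86.6] [0.293 0.037 0.966] 28.5
[20, 0, -36] [-77.1 -11.7  12.5  77.  146.2  92.4] [0.277 0.028 0.986] 33.6
[20, 0, -36] [-74.1 -11.7  12.5  73.4 142.2  91.9] [0.293 0.031 0.998] 37.6
[41, 0, 0] [ -6.3  11.6  12.5   1.5 139.6  87.9] [0.478 0.064 0.868] 16.3
[41, 0, 0] [ -7.1  19.   12.5   2.6 127.7  87.7] [0.612 0.047 0.819] 20.8
[41, 0, 0] [ -7.8  24.5  12.5   3.7 116.3  87.4] [0.718 0.031 0.781] 26.8
[41, 0, 0] [ -8.5  28.1  12.5   4.9 105.7  86.9] [0.799 0.018 0.762] 33.9
[41, 0, 0] [-9.2 30.1 12.5  6.2 96.2 86.4] [0.856 0.006 0.765] 41.6
```

Emit:
{"method": "move_arm", "body": {"increments": [{"xyz":[40,2,0],"roll":0,"grip":52},{"xyz":[40,2,0],"roll":0,"grip":52},{"xyz":[40,2,0],"roll":0,"grip":52},{"xyz":[40,2,0],"roll":0,"grip":52},{"xyz":[40,2,0],"roll":0,"grip":52}]}}

```text
time_s: 5.98
position: [0.2886, 0.0858, 0.9078]
tcp_rot: [[0.976, -0.055, 0.209], [-0.052, -0.998, -0.021], [0.21, 0.01, -0.978]]
force: [0.9, 0.2, 0.4]
opening: 0.519
grasp_force: 0.0
```

Emit:
{"method": "move_arm", "body": {"increments": [{"xyz":[38,0,-15],"roll":0,"grip":52},{"xyz":[38,0,-15],"roll":0,"grip":52},{"xyz":[38,0,-15],"roll":0,"grip":52},{"xyz":[38,0,-15],"roll":0,"grip":52},{"xyz":[38,0,-15],"roll":0,"grip":52}]}}

```text
time_s: 6.4
position: [0.3665, 0.0539, 0.8917]
tcp_rot: [[0.984, -0.049, 0.17], [-0.052, -0.999, 0.011], [0.169, -0.02, -0.985]]
force: [0.1, -0.1, 0.5]
opening: 0.519
grasp_force: 0.0
```

Emit:
{"method": "move_arm", "body": {"increments": [{"xyz":[38,0,-15],"roll":0,"grip":52},{"xyz":[38,0,-15],"roll":0,"grip":52},{"xyz":[38,0,-15],"roll":0,"grip":52},{"xyz":[38,0,-15],"roll":0,"grip":52},{"xyz":[38,0,-15],"roll":0,"grip":52}]}}

```text
time_s: 6.82
position: [0.4165, 0.0242, 0.8632]
tcp_rot: [[0.994, -0.044, 0.101], [-0.05, -0.997, 0.051], [0.099, -0.056, -0.994]]
force: [0.7, 0.1, -0.3]
opening: 0.522
grasp_force: 0.0
```

Emit:
{"method": "move_arm", "body": {"increments": [{"xyz":[38,0,-15],"roll":0,"grip":52},{"xyz":[38,0,-15],"roll":0,"grip":52},{"xyz":[38,0,-15],"roll":0,"grip":52},{"xyz":[38,0,-15],"roll":0,"grip":52},{"xyz":[38,0,-15],"roll":0,"grip":52}]}}

```text
time_s: 7.23
position: [0.4598, 0.0019, 0.8314]
tcp_rot: [[0.999, -0.042, 0.032], [-0.045, -0.995, 0.089], [0.028, -0.09, -0.996]]
force: [-0.4, 0.5, 0.3]
opening: 0.522
grasp_force: 0.0
```

Emit:
{"method": "move_arm", "body": {"increments": [{"xyz":[38,0,-15],"roll":0,"grip":52},{"xyz":[38,0,-15],"roll":0,"grip":52},{"xyz":[38,0,-15],"roll":0,"grip":52},{"xyz":[38,0,-15],"roll":0,"grip":52},{"xyz":[38,0,-15],"roll":0,"grip":52}]}}

```text
time_s: 7.65
position: [0.4993, -0.0152, 0.7968]
tcp_rot: [[0.998, -0.042, -0.037], [-0.037, -0.992, 0.124], [-0.042, -0.123, -0.992]]
force: [0.6, 0.2, 0.1]
opening: 0.519
grasp_force: 0.0
```

Run:
```python
from k import *
s,q=state(); print(q.round(1),s['position'],np.array(s['tcp_rot']).round(3),tilt(q),s['time_s'])
```

```text
[-18.4  19.5  12.5  12.9 151.6  85. ] [ 0.49928866 -0.01524905  0.79684307] [[ 0.998 -0.042 -0.037]
 [-0.037 -0.992  0.124]
 [-0.042 -0.123 -0.992]] 7.446045132871473 7.65
```

```bash
cat >> k.py <<'E'
def jac(q,W):
    P,R=fk(q); J=np.zeros((6,6))
    for i in range(6):
        d=np.array(q,float); d[i]+=.01; P1,R1=fk(d); J[:,i]=np.r_[P1-P,W*Ro.from_matrix(R1@R.T).as_rotvec()]/np.radians(.01)
    return J
def dls(q,xyz,n=1,W=.3,lam=.05,N=20,cap=1e9,roll=0):
    for _ in range(n):
        q0=q.copy();P,R=fk(q); T=P+R@(np.array(xyz)/1000); RT=R@Ro.from_euler('z',roll).as_matrix()
        for _ in range(N):
            P,Rc=fk(q); e=np.r_[T-P,W*Ro.from_matrix(RT@Rc.T).as_rotvec()]
            J=jac(q,W); dq=J.T@np.linalg.solve(J@J.T+lam**2*np.eye(6),e)
            q=np.clip(q+np.degrees(dq),LIM[:,0],LIM[:,1])
        d=q-q0; m=np.abs(d/np.array([9.3,9.3,10.5,10.5,10.5,10.5])).max()
        if m>1: q=q0+d/m
    return q
E
python3 - <<'E'
from k import *
A=np.array([2.4,-19.4,35.1,-3.4,151.7,92.3]); q0=np.array([-3.8,10.7,27.8,0,141.4,89.3]); q1=np.array([-8.3,-11.1,38.2,1.5,148.1,86.])
print("obs: [-5.5 11.2 12.5 1.2 151.7 88.6] | [-2.3 -7.8 24.4 -1.4 151.6 89.5] | [-18.4 19.5 12.5 12.9 151.6 85]")
for W in (.2,.5,1):
  for lam in (.01,.1):
    for N in (3,20):
      x=dls(A,[40,2,0],5,W,lam,N); x=dls(x,[38,0,-15],20,W,lam,N)
      print(W,lam,N,dls(q0,[0,0,-41],5,W,lam,N).round(1),dls(q1,[0,0,-41],5,W,lam,N).round(1),x.round(1),tilt(x).round(1))
E
```

```text
obs: [-5.5 11.2 12.5 1.2 151.7 88.6] | [-2.3 -7.8 24.4 -1.4 151.6 89.5] | [-18.4 19.5 12.5 12.9 151.6 85]
0.2 0.01 3 [ -3.9  33.7  12.5   0.3 151.6  89.5] [ -9.9  11.2  12.5  10.2 151.6  94.2] [ -5.4 126.2  12.5  18.7 151.6 111. ] 111.3
0.2 0.01 20 [ -3.9  33.5  12.5   0.3 151.6  89.6] [-10.   11.   12.5  10.9 151.6  95. ] [ -5.4 126.2  12.5  18.3 151.6 110.6] 111.3
0.2 0.1 3 [ -6.3  17.9  12.5   5.7 151.6  92.2] [-11.7  -1.9  12.5   6.8 151.6  88.2] [-10.   70.2  12.5  23.9 151.6 108.5] 57.1
0.2 0.1 20 [ -6.8  18.3  12.5   7.9 151.6  94.2] [-17.   -2.4  12.5  16.1 151.6  92.3] [-16.6  72.2  12.5  50.4 151.4 133.4] 67.3
0.5 0.01 3 [ -3.8  33.9  12.5   0.  151.6  89.3] [ -9.8  11.3  12.5  10.1 151.6  94.2] [ -4.5 126.2  12.5  10.1 151.6 100.7] 110.6
0.5 0.01 20 [ -3.8  33.6  12.5   0.  151.6  89.3] [ -9.9  11.1  12.5  10.7 151.6  94.9] [ -4.6 126.2  12.5  10.7 151.6 101.4] 110.6
0.5 0.1 3 [ -5.   22.4  12.5   1.5 151.6  89.6] [-11.5   2.1  12.5   7.8 151.6  89.5] [ -6.   87.5  12.5   5.7 151.6  93.5] 71.7
0.5 0.1 20 [ -4.9  22.6  12.5   1.5 151.6  89.6] [-11.9   2.1  12.5   9.  151.6  90.4] [ -7.4  87.7  12.5  13.4 151.6 101.3] 72.5
1 0.01 3 [ -3.8  33.9  12.5   0.  151.6  89.3] [ -9.8  11.3  12.5  10.1 151.6  94.2] [ -4.4 126.2  12.5   8.7 151.6  99. ] 110.5
1 0.01 20 [ -3.8  33.7  12.5   0.  151.6  89.3] [ -9.8  11.1  12.5  10.7 151.6  94.8] [ -4.4 126.2  12.5   9.6 151.6 100.1] 110.6
1 0.1 3 [ -4.7  23.3  12.5   0.3 151.6  88.7] [-11.2   2.9  12.5   7.4 151.6  89.5] [ -5.1  91.   12.5  -0.3 151.6  87.6] 75.1
1 0.1 20 [ -4.7  23.4  12.5   0.3 151.6  88.7] [-11.2   3.   12.5   7.8 151.6  89.9] [ -6.   91.2  12.5   4.3 151.6  92.2] 75.3
```

Run:
```python
from k import *
A=np.array([2.4,-19.4,35.1,-3.4,151.7,92.3]); q0=np.array([-3.8,10.7,27.8,0,141.4,89.3]); q1=np.array([-8.3,-11.1,38.2,1.5,148.1,86.])
o=[np.array(v) for v in ([-5.5,11.2,12.5,1.2,151.7,88.6],[-2.3,-7.8,24.4,-1.4,151.6,89.5],[-18.4,19.5,12.5,12.9,151.6,85])]
res=[]
for W in (.1,.3,1):
  for lam in (.05,.2,.5):
    for N in (1,10,40):
      x=dls(A,[40,2,0],5,W,lam,N); x=dls(x,[38,0,-15],20,W,lam,N)
      v=[dls(q0,[0,0,-41],5,W,lam,N),dls(q1,[0,0,-41],5,W,lam,N),x]
      res.append((sum(np.abs(a-b).sum() for a,b in zip(v,o)),W,lam,N,[a.round(0).tolist() for a in v]))
for r in sorted(res,key=lambda r:r[0])[:5]: print(r)
```

```text
(np.float64(65.6657237095476), 1, 0.5, 40, [[-6.0, 12.0, 12.0, 1.0, 152.0, 88.0], [-5.0, -5.0, 19.0, 1.0, 152.0, 89.0], [-9.0, 30.0, 12.0, 3.0, 134.0, 86.0]])
(np.float64(69.66737616851387), 1, 0.5, 10, [[-6.0, 12.0, 12.0, 1.0, 152.0, 88.0], [-8.0, -6.0, 20.0, 2.0, 152.0, 87.0], [-8.0, 30.0, 12.0, 2.0, 134.0, 87.0]])
(np.float64(80.14040232576224), 1, 0.2, 1, [[-5.0, 12.0, 12.0, 0.0, 152.0, 88.0], [-10.0, -7.0, 17.0, 3.0, 152.0, 86.0], [-6.0, 46.0, 12.0, 0.0, 151.0, 87.0]])
(np.float64(86.76799320870407), 0.3, 0.2, 1, [[-5.0, 9.0, 12.0, 1.0, 149.0, 89.0], [-9.0, -9.0, 17.0, 2.0, 152.0, 86.0], [-8.0, 29.0, 12.0, 3.0, 128.0, 89.0]])
(np.float64(102.4005006830892), 1, 0.5, 1, [[-4.0, 8.0, 23.0, 0.0, 146.0, 89.0], [-8.0, -11.0, 32.0, 2.0, 152.0, 86.0], [-4.0, 13.0, 14.0, -1.0, 135.0, 89.0]])
```

Run:
```python
from k import *
for z in (.12,.25,.4):
  q,e=ik([-3,20,110,0,50,89],np.array([.42,.09,z]),tool(2)); print(z,q.round(1),e.round(2))
  for d in ([-40,0,0],[-28,0,28],[-28,0,-28]):
    a=q;b=q
    for i in range(3):
        a=step(a,d,600,4); b=dls(b,d,4,1,.5,10)
        print(d,a.round(0),fk(a)[0].round(2),tilt(a).round(0),fk(a)[1][0,2].round(2),'|',b.round(0),fk(b)[0].round(2),tilt(b).round(0),fk(b)[1][0,2].round(2))
```

```text
0.12 [ -2.9  25.6 116.5  -0.   35.9  90.2] 0.0
[-40, 0, 0] [ -3.  20. 138.  -0.  20.  90.] [0.26 0.1  0.11] 2.0 0.03 | [ -2.  18. 135.  -0.  25.  92.] [0.27 0.1  0.13] 2.0 0.03
[-40, 0, 0] [ 14.   7. 140.  -3.  34. 110.] [0.16 0.14 0.16] 2.0 -0.01 | [  4.   7. 140.  -1.  27.  97.] [0.22 0.12 0.16] 6.0 0.11
[-40, 0, 0] [ 50.  -2. 140.  -1.  45. 144.] [0.01 0.18 0.19] 3.0 -0.02 | [ 12.  -5. 140.  -2.  33. 106.] [0.18 0.15 0.2 ] 11.0 0.2
[-28, 0, 28] [ -3.  43. 135. -44.   0. 134.] [0.31 0.1  0.01] 2.0 0.03 | [ -2.  37. 132.  -0.  10.  92.] [0.33 0.1  0.03] 1.0 0.02
[-28, 0, 28] [  4.  51. 134. -66.   0. 163.] [ 0.27  0.13 -0.04] 5.0 -0.08 | [  4.  47. 137.   2.   0.  95.] [ 0.26  0.13 -0.01] 4.0 -0.07
[-28, 0, 28] [ 15.  59. 132. -55.   0. 163.] [ 0.22  0.18 -0.08] 11.0 -0.18 | [ 13.  53. 137.   6.   0.  99.] [ 0.2   0.16 -0.04] 11.0 -0.18
[-28, 0, -28] [ -3.   4. 123.  -0.  51.  90.] [0.3  0.1  0.23] 2.0 0.03 | [ -2.   6. 124.  -0.  48.  91.] [0.3  0.1  0.22] 2.0 0.04
[-28, 0, -28] [ -3. -19. 120.  -0.  76.  90.] [0.19 0.1  0.34] 2.0 0.03 | [ -1. -15. 125.  -0.  68.  92.] [0.19 0.11 0
[... 1901 characters left out ...]
15.  -0.  64.  91.] [0.31 0.1  0.29] 2.0 0.03
[-28, 0, 28] [ -3.   5. 139.  -0.  33.  90.] [0.2  0.1  0.17] 2.0 0.03 | [ -1.  -1. 135.  -0.  45.  92.] [0.21 0.11 0.2 ] 2.0 0.03
[-28, 0, 28] [ 19.  18. 140.  -5.  25. 117.] [0.17 0.16 0.12] 3.0 -0.03 | [  3.   2. 140.  -1.  33.  96.] [0.2  0.12 0.18] 6.0 0.1
[-28, 0, -28] [ -3. -12.  91.  -0.  99.  90.] [0.3  0.1  0.51] 2.0 0.03 | [ -3. -12.  91.  -0.  98.  90.] [0.3 0.1 0.5] 2.0 0.04
[-28, 0, -28] [ -3. -22.  81.  -0. 119.  90.] [0.19 0.1  0.62] 2.0 0.03 | [ -2. -22.  83.  -0. 117.  91.] [0.19 0.1  0.61] 2.0 0.04
[-28, 0, -28] [ -2. -28.  66.  -0. 139.  91.] [0.07 0.11 0.72] 2.0 0.03 | [ -0. -29.  70.  -0. 137.  93.] [0.07 0.11 0.7 ] 2.0 0.04
```

Emit:
{"method": "move_arm", "body": {"increments": [{"xyz":[-11,2,39],"roll":0,"grip":52},{"xyz":[-11,2,39],"roll":0,"grip":52},{"xyz":[-11,2,39],"roll":0,"grip":52},{"xyz":[-11,2,39],"roll":0,"grip":52},{"xyz":[-11,2,39],"roll":0,"grip":52}]}}

```text
time_s: 8.07
position: [0.4426, 0.0007, 0.622]
tcp_rot: [[0.998, -0.043, -0.035], [-0.038, -0.991, 0.126], [-0.04, -0.124, -0.991]]
force: [0.9, -0.2, -0.5]
opening: 0.52
grasp_force: 0.0
```

Emit:
{"method": "move_arm", "body": {"increments": [{"xyz":[-11,2,39],"roll":0,"grip":52},{"xyz":[-11,2,39],"roll":0,"grip":52},{"xyz":[-11,2,39],"roll":0,"grip":52},{"xyz":[-11,2,39],"roll":0,"grip":52},{"xyz":[-11,2,39],"roll":0,"grip":52}]}}

```text
time_s: 8.48
position: [0.3804, 0.0175, 0.43]
tcp_rot: [[0.998, -0.043, -0.035], [-0.038, -0.991, 0.126], [-0.04, -0.124, -0.991]]
force: [0.9, -1.1, -0.6]
opening: 0.523
grasp_force: 0.0
```

Emit:
{"method": "move_arm", "body": {"increments": [{"xyz":[-11,2,39],"roll":0,"grip":52},{"xyz":[-11,2,39],"roll":0,"grip":52},{"xyz":[-11,2,39],"roll":0,"grip":52},{"xyz":[-11,2,39],"roll":0,"grip":52},{"xyz":[0,0,0],"roll":0,"grip":52}]}}

```text
time_s: 8.9
position: [0.321, 0.0343, 0.2716]
tcp_rot: [[0.997, -0.045, -0.057], [-0.037, -0.99, 0.133], [-0.063, -0.131, -0.989]]
force: [-1.8, 1.5, -1.2]
opening: 0.519
grasp_force: 0.0
```

Run:
```python
from k import *
s,q=state(); print(q.round(1),s['position'],np.array(s['tcp_rot']).round(3),tilt(q),s['time_s'])
for d in ([-40,0,0],[-36,0,18],[-28,0,28]):
    a=q
    for i in range(6):
        a=dls(a,d,2,.3,.1,30); print(d,a.round(0),fk(a)[0].round(2),fk(a)[1][:,2].round(2))
```

```text
[-20.2   3.  115.6   6.6  67.3  69.3] [0.32097496 0.0342608  0.27161032] [[ 0.997 -0.045 -0.057]
 [-0.037 -0.99   0.133]
 [-0.063 -0.131 -0.989]] 8.345910228498498 8.9
[-40, 0, 0] [-26.  -6. 123.   6.  69.  64.] [0.24 0.04 0.28] [-0.06  0.13 -0.99]
[-40, 0, 0] [-39. -18. 130.   4.  76.  53.] [0.16 0.04 0.28] [-0.06  0.13 -0.99]
[-40, 0, 0] [-57. -28. 132.   1.  84.  35.] [0.12 0.04 0.29] [-0.06  0.13 -0.99]
[-40, 0, 0] [-76. -36. 132.  -3.  91.  16.] [0.09 0.03 0.29] [-0.09  0.11 -0.99]
[-40, 0, 0] [-91. -41. 132. -11.  95.  -1.] [0.05 0.03 0.3 ] [-0.19  0.11 -0.98]
[-40, 0, 0] [-93. -42. 131. -19.  96.  -3.] [0.02 0.03 0.32] [-0.31  0.11 -0.94]
[-36, 0, 18] [-25.  -1. 127.   6.  61.  64.] [0.25 0.04 0.24] [-0.06  0.13 -0.99]
[-36, 0, 18] [-33.  -6. 138.   6.  55.  56.] [0.17 0.05 0.21] [-0.06  0.13 -0.99]
[-36, 0, 18] [-50. -12. 140.   3.  53.  40.] [ 0.17 -0.01  0.21] [ 0.03  0.04 -1.  ]
[-36, 0, 18] [-69. -17. 140.   3.  54.  22.] [ 0.16 -0.06  0.22] [ 0.06 -0.04 -1.  ]
[-36, 0, 18] [-87. -22. 140.   4.  56.   3.] [ 0.13 -0.1   0.23] [ 0.06 -0.09 -0.99]
[-36, 0, 18] [-106.  -26.  140.    5.   59.  -16.] [ 0.1  -0.12  0.24] [ 0.04 -0.13 -0.99]
[-28, 0, 28] [-23.   3. 127.   7.  56.  65.] [0.26 0.04 0.22] [-0.06  0.13 -0.99]
[-28, 0, 28] [-27.   6. 140.   8.  41.  59.] [0.2  0.05 0.17] [-0.06  0.13 -0.99]
[-28, 0, 28] [-32.  15. 140.  12.  22.  49.] [ 0.27 -0.01  0.13] [ 0.1   0.03 -0.99]
[-28, 0, 28] [-34.  24. 140.  30.   9.  28.] [ 0.31 -0.05  0.1 ] [ 0.17 -0.02 -0.99]
[-28, 0, 28] [-34.  32. 140.  50.   2.   8.] [ 0.31 -0.06  0.06] [ 0.11 -0.04 -0.99]
[-28, 0, 28] [-35.  41. 140.  50.   0.   7.] [ 0.28 -0.06  0.02] [-0.01  0.01 -1.  ]
```

Emit:
{"method": "move_arm", "body": {"increments": [{"xyz":[-27,-10,27],"roll":0,"grip":52},{"xyz":[-27,-10,27],"roll":0,"grip":52},{"xyz":[-27,-10,27],"roll":0,"grip":52},{"xyz":[-27,-10,27],"roll":0,"grip":52}]}}

```text
time_s: 9.23
position: [0.2242, 0.0874, 0.1807]
tcp_rot: [[0.999, -0.043, -0.029], [-0.039, -0.991, 0.124], [-0.034, -0.123, -0.992]]
force: [0.7, -0.1, -2.2]
opening: 0.521
grasp_force: 0.0
```

```bash
cat > st.py <<'E'
from k import *
s,q=state(); print(q.round(1),np.round(s['position'],3),np.array(s['tcp_rot']).round(3).tolist(),tilt(q).round(1),s['time_s'],np.round(s['force'],1))
E
python3 st.py
```

```text
[-15.8   5.1 135.8   9.5  43.   69.4] [0.224 0.087 0.181] [[0.999, -0.043, -0.029], [-0.039, -0.991, 0.124], [-0.034, -0.123, -0.992]] 7.3 9.2333 [ 0.7 -0.1 -2.2]
```

Emit:
{"method": "move_arm", "body": {"increments": [{"xyz":[-28,0,28],"roll":0,"grip":52},{"xyz":[-28,0,28],"roll":0,"grip":52}]}}

```text
time_s: 9.4
position: [0.2011, 0.1063, 0.1562]
tcp_rot: [[0.998, -0.044, -0.054], [-0.038, -0.993, 0.114], [-0.059, -0.111, -0.992]]
force: [1.2, 0.1, 0.3]
opening: 0.52
grasp_force: 0.0
```

```bash
python3 st.py
```

```text
[-10.8   9.6 139.6  10.   35.6  73.2] [0.201 0.106 0.156] [[0.998, -0.044, -0.054], [-0.038, -0.993, 0.114], [-0.059, -0.111, -0.992]] 7.2 9.4 [1.2 0.1 0.3]
```

Now at the j3 limit; I'll pull inward and watch the tilt.

Emit:
{"method": "move_arm", "body": {"increments": [{"xyz":[-28,0,28],"roll":0,"grip":52},{"xyz":[-28,0,28],"roll":0,"grip":52},{"xyz":[-28,0,28],"roll":0,"grip":52}]}}

```text
time_s: 9.65
position: [0.1781, 0.1539, 0.1347]
tcp_rot: [[0.994, -0.041, -0.104], [-0.032, -0.996, 0.083], [-0.107, -0.079, -0.991]]
force: [1.3, 0.1, 1.9]
opening: 0.52
grasp_force: 0.0
```

```bash
python3 st.py
```

```text
[  4.6  15.6 139.5  10.2  31.   87.7] [0.178 0.154 0.135] [[0.994, -0.041, -0.104], [-0.032, -0.996, 0.083], [-0.107, -0.079, -0.991]] 7.7 9.65 [1.3 0.1 1.9]
```

Emit:
{"method": "move_arm", "body": {"increments": [{"xyz":[-40,0,0],"roll":0,"grip":52},{"xyz":[-40,0,0],"roll":0,"grip":52},{"xyz":[-40,0,0],"roll":0,"grip":52}]}}

```text
time_s: 9.9
position: [0.0844, 0.1841, 0.1837]
tcp_rot: [[0.991, -0.039, -0.127], [-0.031, -0.998, 0.061], [-0.129, -0.057, -0.99]]
force: [-0.2, 1.2, 0.9]
opening: 0.522
grasp_force: 0.0
```

```bash
python3 st.py
```

```text
[ 20.8   1.5 139.4   8.3  45.  106.6] [0.084 0.184 0.184] [[0.991, -0.039, -0.127], [-0.031, -0.998, 0.061], [-0.129, -0.057, -0.99]] 8.1 9.9 [-0.2  1.2  0.9]
```

Emit:
{"method": "move_arm", "body": {"increments": [{"xyz":[30,7,-25],"roll":0,"grip":52},{"xyz":[30,7,-25],"roll":0,"grip":52},{"xyz":[30,7,-25],"roll":0,"grip":52},{"xyz":[30,7,-25],"roll":0,"grip":52},{"xyz":[30,7,-25],"roll":0,"grip":52}]}}

```text
time_s: 10.32
position: [0.2483, 0.1353, 0.2882]
tcp_rot: [[0.992, -0.035, -0.123], [-0.028, -0.998, 0.06], [-0.124, -0.056, -0.991]]
force: [-0.9, 0.3, -0.6]
opening: 0.52
grasp_force: 0.0
```

Emit:
{"method": "move_arm", "body": {"increments": [{"xyz":[30,7,-25],"roll":0,"grip":52},{"xyz":[30,7,-25],"roll":0,"grip":52},{"xyz":[30,7,-25],"roll":0,"grip":52},{"xyz":[30,7,-25],"roll":0,"grip":52},{"xyz":[30,7,-25],"roll":0,"grip":52}]}}

```text
time_s: 10.73
position: [0.4111, 0.0878, 0.3905]
tcp_rot: [[0.992, -0.037, -0.124], [-0.03, -0.998, 0.06], [-0.126, -0.056, -0.99]]
force: [1.3, 0.8, -0.2]
opening: 0.517
grasp_force: 0.0
```

Emit:
{"method": "move_arm", "body": {"increments": [{"xyz":[30,7,-25],"roll":0,"grip":52},{"xyz":[30,7,-25],"roll":0,"grip":52},{"xyz":[30,7,-25],"roll":0,"grip":52},{"xyz":[30,7,-25],"roll":0,"grip":52},{"xyz":[30,7,-25],"roll":0,"grip":52}]}}

```text
time_s: 11.15
position: [0.5736, 0.0412, 0.4928]
tcp_rot: [[0.992, -0.037, -0.125], [-0.029, -0.998, 0.06], [-0.127, -0.056, -0.99]]
force: [0.9, -0.8, -0.2]
opening: 0.517
grasp_force: 0.0
```

Emit:
{"method": "move_arm", "body": {"increments": [{"xyz":[30,7,-25],"roll":0,"grip":52},{"xyz":[30,7,-25],"roll":0,"grip":52},{"xyz":[30,7,-25],"roll":0,"grip":52},{"xyz":[30,7,-25],"roll":0,"grip":52},{"xyz":[30,7,-25],"roll":0,"grip":52}]}}

```text
time_s: 11.57
position: [0.7195, -0.0033, 0.5817]
tcp_rot: [[0.992, -0.037, -0.122], [-0.03, -0.998, 0.061], [-0.124, -0.057, -0.991]]
force: [76.2, -8.1, 32.7]
opening: 0.521
grasp_force: 0.0
```

```bash
python3 st.py
python3 - <<'E'
from k import *
s,q=state()
for d in ([30,0,-28],[36,0,-20],[41,0,0]):
    x=q
    for i in range(3):
        x=step(x,d,600,5); print(d,x.round(1),fk(x)[0].round(3),fk(x)[1][:,2].round(2))
E
```

```text
[-10.1  39.1  12.4   3.2 135.9  84. ] [ 0.72  -0.003  0.582] [[0.992, -0.037, -0.122], [-0.03, -0.998, 0.061], [-0.124, -0.057, -0.991]] 7.8 11.5667 [76.2 -8.1 32.7]
[30, 0, -28] [-11.   37.9  12.5   4.6 130.7  84.1] [ 0.741 -0.012  0.595] [-0.01  0.06 -1.  ]
[30, 0, -28] [-12.   35.8  12.5   6.  126.2  84.1] [ 0.753 -0.02   0.623] [ 0.11  0.06 -0.99]
[30, 0, -28] [-13.2  32.9  12.5   7.7 122.3  84.1] [ 0.755 -0.028  0.665] [ 0.23  0.06 -0.97]
[36, 0, -20] [-10.5  40.6  12.5   4.4 128.1  84.3] [ 0.769 -0.011  0.56 ] [-0.01  0.06 -1.  ]
[36, 0, -20] [-11.   40.7  12.5   5.6 121.1  84.5] [ 0.806 -0.018  0.561] [ 0.11  0.06 -0.99]
[36, 0, -20] [-11.7  39.5  12.5   6.9 114.9  84.5] [ 0.833 -0.026  0.583] [ 0.24  0.06 -0.97]
[41, 0, 0] [ -9.5  45.9  12.5   3.9 124.   84.7] [ 0.813 -0.007  0.487] [-0.03  0.06 -1.  ]
[41, 0, 0] [ -9.3  50.8  12.5   4.6 112.7  84.9] [ 0.887 -0.01   0.416] [ 0.08  0.06 -0.99]
[41, 0, 0] [ -9.3  53.9  12.5   5.5 102.4  84.9] [ 0.949 -0.014  0.375] [ 0.21  0.06 -0.98]
```

Emit:
{"method": "move_arm", "body": {"increments": [{"xyz":[0,0,0],"roll":0,"grip":52},{"xyz":[8,0,-4],"roll":0,"grip":52},{"xyz":[16,0,-9],"roll":0,"grip":52},{"xyz":[16,0,-9],"roll":0,"grip":52},{"xyz":[16,0,-9],"roll":0,"grip":52}]}}

```text
time_s: 11.98
position: [0.7363, -0.0049, 0.5733]
tcp_rot: [[0.996, -0.036, -0.085], [-0.031, -0.998, 0.061], [-0.087, -0.058, -0.995]]
force: [-0.2, 0.7, -0.0]
opening: 0.523
grasp_force: 0.0
```

```bash
python3 st.py
```

```text
[-10.1  39.7  12.5   3.5 133.2  84.1] [ 0.736 -0.005  0.573] [[0.996, -0.036, -0.085], [-0.031, -0.998, 0.061], [-0.087, -0.058, -0.995]] 6.0 11.9833 [-0.2  0.7 -0. ]
```

Emit:
{"method": "move_arm", "body": {"increments": [{"xyz":[25,0,-16],"roll":0,"grip":52},{"xyz":[34,0,-22],"roll":0,"grip":52},{"xyz":[34,0,-22],"roll":0,"grip":52},{"xyz":[34,0,-22],"roll":0,"grip":52},{"xyz":[34,0,-22],"roll":0,"grip":52}]}}

```text
time_s: 12.4
position: [0.7734, -0.0127, 0.5639]
tcp_rot: [[0.999, -0.037, 0.016], [-0.038, -0.997, 0.063], [0.013, -0.063, -0.998]]
force: [-0.5, -0.2, -0.3]
opening: 0.516
grasp_force: 0.0
```

Emit:
{"method": "move_arm", "body": {"increments": [{"xyz":[34,0,-22],"roll":0,"grip":52},{"xyz":[34,0,-22],"roll":0,"grip":52},{"xyz":[34,0,-22],"roll":0,"grip":52},{"xyz":[34,0,-22],"roll":0,"grip":52},{"xyz":[34,0,-22],"roll":0,"grip":52}]}}

```text
time_s: 12.82
position: [0.8009, -0.0201, 0.5761]
tcp_rot: [[0.991, -0.037, 0.132], [-0.045, -0.997, 0.062], [0.129, -0.068, -0.989]]
force: [0.6, -0.4, -0.1]
opening: 0.523
grasp_force: 0.0
```

Emit:
{"method": "move_arm", "body": {"increments": [{"xyz":[36,0,-18],"roll":0,"grip":52},{"xyz":[36,0,-18],"roll":0,"grip":52},{"xyz":[36,0,-18],"roll":0,"grip":52},{"xyz":[36,0,-18],"roll":0,"grip":52},{"xyz":[36,0,-18],"roll":0,"grip":52}]}}

```text
time_s: 13.23
position: [0.8316, -0.0268, 0.5895]
tcp_rot: [[0.968, -0.036, 0.25], [-0.053, -0.997, 0.06], [0.247, -0.071, -0.966]]
force: [-0.4, 0.5, -1.3]
opening: 0.52
grasp_force: 0.0
```

```bash
python3 st.py
```

```text
[-11.9  39.1  12.5   7.  114.8  84.4] [ 0.832 -0.027  0.589] [[0.968, -0.036, 0.25], [-0.053, -0.997, 0.06], [0.247, -0.071, -0.966]] 14.9 13.2333 [-0.4  0.5 -1.3]
```

Emit:
{"method": "move_arm", "body": {"increments": [{"xyz":[38,0,-14],"roll":0,"grip":52},{"xyz":[38,0,-14],"roll":0,"grip":52},{"xyz":[38,0,-14],"roll":0,"grip":52},{"xyz":[38,0,-14],"roll":0,"grip":52},{"xyz":[38,0,-14],"roll":0,"grip":52}]}}

```text
time_s: 13.65
position: [0.8638, -0.0332, 0.6061]
tcp_rot: [[0.929, -0.035, 0.369], [-0.06, -0.997, 0.056], [0.366, -0.074, -0.928]]
force: [-0.3, -0.3, -0.4]
opening: 0.517
grasp_force: 0.0
```

Emit:
{"method": "move_arm", "body": {"increments": [{"xyz":[38,0,-14],"roll":0,"grip":52},{"xyz":[38,0,-14],"roll":0,"grip":52},{"xyz":[38,0,-14],"roll":0,"grip":52},{"xyz":[38,0,-14],"roll":0,"grip":52},{"xyz":[38,0,-14],"roll":0,"grip":52}]}}

```text
time_s: 14.07
position: [0.8823, -0.0399, 0.6424]
tcp_rot: [[0.874, -0.034, 0.485], [-0.067, -0.996, 0.051], [0.482, -0.077, -0.873]]
force: [0.5, 0.1, -0.8]
opening: 0.517
grasp_force: 0.0
```

Emit:
{"method": "move_arm", "body": {"increments": [{"xyz":[40,0,-5],"roll":0,"grip":52},{"xyz":[40,0,-5],"roll":0,"grip":52},{"xyz":[40,0,-5],"roll":0,"grip":52},{"xyz":[40,0,-5],"roll":0,"grip":52},{"xyz":[40,0,-5],"roll":0,"grip":52}]}}

```text
time_s: 14.48
position: [0.9164, -0.0454, 0.6622]
tcp_rot: [[0.804, -0.033, 0.594], [-0.073, -0.996, 0.044], [0.59, -0.079, -0.803]]
force: [0.3, 0.4, -1.2]
opening: 0.522
grasp_force: 0.0
```

Emit:
{"method": "move_arm", "body": {"increments": [{"xyz":[40,0,0],"roll":0,"grip":52},{"xyz":[40,0,0],"roll":0,"grip":52},{"xyz":[40,0,0],"roll":0,"grip":52},{"xyz":[40,0,0],"roll":0,"grip":52},{"xyz":[40,0,0],"roll":0,"grip":52}]}}

```text
time_s: 14.9
position: [0.9495, -0.0505, 0.6839]
tcp_rot: [[0.721, -0.032, 0.693], [-0.078, -0.996, 0.036], [0.689, -0.08, -0.721]]
force: [-0.5, -0.6, -0.1]
opening: 0.522
grasp_force: 0.0
```

```bash
python3 st.py
```

```text
[-13.4  37.6  12.5  11.3  87.2  84.1] [ 0.949 -0.05   0.684] [[0.721, -0.032, 0.693], [-0.078, -0.996, 0.036], [0.689, -0.08, -0.721]] 43.9 14.9 [-0.5 -0.6 -0.1]
```

Run:
```python
from k import *
s,q=state()
q=step(q,[40,0,0],600,2)
P,R=fk(q); R=R@Ro.from_euler('z',-.115).as_matrix(); print(R.round(3).tolist(),P.round(3))
W=[P,[.40,-.06,.45],[.36,-.06,.25],[.38,.0,.17],[.42,.07,.14],[.505,.073,.06]]
for i in range(len(W)-1):
    A,B=np.array(W[i]),np.array(W[i+1]); n=int(np.ceil(np.linalg.norm(B-A)/.04)); ql=q;mx=0
    for k in range(1,n+1):
        q2,e=ik(q,A+(B-A)*k/n,R); mx=max(mx,np.abs(q2-q).max()); q=q2
        if i in(1,2,3): print('  ',q.round(0),e.round(1))
    print(B,n,q.round(1),'max step',mx.round(1),e.round(2),'tool step',(R.T@(B-A)/n*1000).round(1))
```

```text
[[0.682, 0.047, 0.73], [0.035, -0.999, 0.032], [0.731, 0.003, -0.683]] [ 0.958 -0.053  0.699]
[ 0.4  -0.06  0.45] 16 [-57.2 -22.  119.   44.9  63.4  16.1] max step 14.2 0.0 tool step [-35.2  -1.3 -14.9]
   [-59. -21. 124.  48.  61.  10.] 0.0
   [-62. -19. 129.  51.  58.   2.] 0.0
   [-64. -16. 133.  55.  55.  -7.] 0.0
   [-67. -12. 139.  60.  52. -18.] 0.0
   [-65.  -7. 140.  61.  48. -21.] 10.2
   [-61.  -2. 140.  61.  43. -22.] 23.2
[ 0.36 -0.06  0.25] 6 [-61.5  -2.  139.9  61.4  43.  -22.4] max step 11.1 23.24 tool step [-28.9  -0.4  17.9]
   [-51.   3. 140.  67.  34. -21.] 32.9
   [-41.   8. 140.  76.  26. -24.] 41.3
   [-31.  14. 140.  95.  19. -35.] 47.8
[0.38 0.   0.17] 3 [-31.4  13.8 139.9  94.7  19.  -35. ] max step 18.4 47.82 tool step [-14.3 -19.7  23.7]
   [-22.  18. 140. 125.  16. -57.] 45.2
   [-14.  22. 140. 155.  18. -80.] 40.2
   [ -7.  27. 140. 173.  24. -91.] 33.4
[0.42 0.07 0.14] 3 [ -6.6  26.7 139.9 172.8  24.  -90.7] max step 30.4 33.43 tool step [  2.6 -22.7  17.3]
[0.505 0.073 0.06 ] 3 [ -9.6  53.3 139.9 170.   59.4 -93.5] max step 12.5 1.79 tool step [-0.1  0.3 38.9]
```

```bash
cat > path.py <<'E'
from k import *
def run(q,R,W,verbose=()):
    P=fk(q)[0]; W=[P]+[np.array(w) for w in W]
    for i in range(len(W)-1):
        A,B=W[i],W[i+1]; n=int(np.ceil(np.linalg.norm(B-A)/.04)); mx=0; em=0
        for k in range(1,n+1):
            q2,e=ik(q,A+(B-A)*k/n,R); mx=max(mx,np.abs(q2-q).max()); q=q2; em=max(em,e)
            if i in verbose: print('  ',q.round(0),e.round(1))
        print(B,n,q.round(1),'max step',mx.round(1),em.round(2),'tool step',(R.T@(B-A)/n*1000).round(1))
E
python3 - <<'E'
from path import *
s,q=state()
P,R=fk(q); R=R@Ro.from_euler('z',-.115).as_matrix(); print(R.round(3).tolist(),P.round(3))
run(q,R,[[.62,-.22,.48],[.48,-.22,.2],[.47,-.18,.09],[.478,.073,.085],[.517,.073,.047]],(1,3))
E
```

```text
[[0.72, 0.051, 0.693], [0.037, -0.999, 0.036], [0.693, -0.001, -0.721]] [ 0.949 -0.051  0.684]
[ 0.62 -0.22  0.48] 11 [-43.2   7.7  88.6  37.   56.1  30.4] max step 13.3 0.0 tool step [-35.   13.9  -7.9]
   [-45.   8.  94.  40.  53.  25.] 0.0
   [-46.   8.  99.  44.  50.  18.] 0.0
   [-48.   9. 104.  48.  47.  11.] 0.0
   [-50.  11. 109.  53.  44.   3.] 0.0
   [-52.  13. 113.  58.  42.  -6.] 0.0
   [-54.  15. 118.  65.  40. -17.] 0.0
   [-56.  19. 122.  73.  39. -29.] 0.0
   [-59.  23. 126.  81.  38. -43.] 0.0
[ 0.48 -0.22  0.2 ] 8 [-59.   23.2 125.7  81.4  38.2 -42.6] max step 13.5 0.0 tool step [-36.9  -0.9  13.1]
[ 0.47 -0.18  0.09] 3 [-56.7  42.7 134.8 118.1  42.7 -86.8] max step 15.3 0.0 tool step [-27.3 -13.5  24.6]
   [-52.  44. 138. 126.  45. -92.] 0.0
   [-47.  45. 140. 133.  46. -95.] 1.7
   [-40.  44. 140. 138.  44. -92.] 7.2
   [-33.  43. 140. 144.  43. -91.] 11.2
   [-25.  42. 140. 153.  42. -91.] 13.0
   [-17.  43. 140. 161.  43. -92.] 11.9
   [ -9.  44. 140. 169.  45. -92.] 8.3
[0.478 0.073 0.085] 7 [ -9.1  43.9 139.9 169.5  45.2 -91.6] max step 8.8 12.95 tool step [  1.6 -36.    2.6]
[0.517 0.073 0.047] 2 [ -9.4  51.9 136.7 169.2  52.3 -92.2] max step 8.3 0.0 tool step [ 0.9  1.  27.2]
```

Emit:
{"method": "move_arm", "body": {"increments": [{"xyz":[-20,0,0],"roll":-0.115,"grip":52},{"xyz":[-35,14,-8],"roll":0,"grip":52},{"xyz":[-35,14,-8],"roll":0,"grip":52},{"xyz":[-35,14,-8],"roll":0,"grip":52},{"xyz":[-35,14,-8],"roll":0,"grip":52}]}}

```text
time_s: 15.32
position: [0.8143, -0.1103, 0.5971]
tcp_rot: [[0.72, 0.052, 0.692], [0.037, -0.999, 0.036], [0.693, 0.0, -0.721]]
force: [0.5, -0.8, 0.3]
opening: 0.523
grasp_force: 0.0
```

Emit:
{"method": "move_arm", "body": {"increments": [{"xyz":[-35,14,-8],"roll":0,"grip":52},{"xyz":[-35,14,-8],"roll":0,"grip":52},{"xyz":[-35,14,-8],"roll":0,"grip":52},{"xyz":[-35,14,-8],"roll":0,"grip":52},{"xyz":[-35,14,-8],"roll":0,"grip":52}]}}

```text
time_s: 15.73
position: [0.6643, -0.1885, 0.5051]
tcp_rot: [[0.72, 0.051, 0.693], [0.038, -0.999, 0.034], [0.693, 0.001, -0.721]]
force: [0.1, -0.6, -0.4]
opening: 0.521
grasp_force: 0.0
```

Emit:
{"method": "move_arm", "body": {"increments": [{"xyz":[-28,3,8],"roll":0,"grip":52},{"xyz":[-28,0,10],"roll":0,"grip":52},{"xyz":[-28,0,10],"roll":0,"grip":52},{"xyz":[-28,0,10],"roll":0,"grip":52}]}}

```text
time_s: 16.07
position: [0.6108, -0.1946, 0.4001]
tcp_rot: [[0.72, 0.05, 0.693], [0.037, -0.999, 0.033], [0.693, 0.002, -0.721]]
force: [0.5, -0.5, -0.2]
opening: 0.521
grasp_force: 0.0
```

```bash
python3 st.py
python3 - <<'E'
from path import *
s,q=state(); P,R=fk(q)
run(q,R,[[.49,-.22,.2],[.485,-.18,.085],[.49,.073,.078],[.517,.073,.047]])
E
```

```text
[-41.5   9.8  98.9  42.7  45.5  21.9] [ 0.611 -0.195  0.4  ] [[0.72, 0.05, 0.693], [0.037, -0.999, 0.033], [0.693, 0.002, -0.721]] 43.9 16.0667 [ 0.5 -0.5 -0.2]
[ 0.49 -0.22  0.2 ] 6 [-57.5  23.5 124.7  81.9  37.4 -41.5] max step 13.1 0.0 tool step [-37.8   3.1  10. ]
[ 0.485 -0.18   0.085] 4 [-54.3  43.1 133.1 119.5  41.9 -85.4] max step 11.6 0.0 tool step [-20.5 -10.1  20.2]
[0.49  0.073 0.078] 7 [ -9.5  46.7 139.9 169.3  49.5 -92.2] max step 8.1 7.07 tool step [  1.2 -36.1   2.4]
[0.517 0.073 0.047] 2 [ -9.2  51.8 136.7 169.6  52.2 -92.4] max step 3.3 0.0 tool step [-1.   0.6 20.5]
```

Emit:
{"method": "move_arm", "body": {"increments": [{"xyz":[-28,2,8],"roll":0,"grip":52},{"xyz":[-28,2,8],"roll":0,"grip":52},{"xyz":[-28,2,8],"roll":0,"grip":52},{"xyz":[-28,2,8],"roll":0,"grip":52}]}}

```text
time_s: 16.4
position: [0.5528, -0.2056, 0.2993]
tcp_rot: [[0.72, 0.05, 0.692], [0.038, -0.999, 0.033], [0.693, 0.003, -0.721]]
force: [0.4, 0.8, -0.7]
opening: 0.523
grasp_force: 0.0
```

Emit:
{"method": "move_arm", "body": {"increments": [{"xyz":[-28,2,8],"roll":0,"grip":52},{"xyz":[-28,2,8],"roll":0,"grip":52},{"xyz":[-28,2,8],"roll":0,"grip":52},{"xyz":[-28,2,8],"roll":0,"grip":52}]}}

```text
time_s: 16.73
position: [0.4946, -0.2171, 0.1985]
tcp_rot: [[0.721, 0.051, 0.691], [0.039, -0.999, 0.032], [0.692, 0.004, -0.722]]
force: [-0.4, 0.3, -1.6]
opening: 0.52
grasp_force: 0.0
```

```bash
python3 st.py
python3 - <<'E'
from path import *
s,q=state(); P,R=fk(q)
run(q,R,[[.485,-.18,.085],[.495,.073,.08],[.517,.073,.047]])
E
```

```text
[-56.5  23.8 124.5  82.6  36.8 -41.5] [ 0.495 -0.217  0.199] [[0.721, 0.051, 0.691], [0.039, -0.999, 0.032], [0.692, 0.004, -0.722]] 43.8 16.7333 [-0.4  0.3 -1.6]
[ 0.485 -0.18   0.085] 3 [-54.2  43.  133.  119.5  41.7 -85.4] max step 15.2 0.0 tool step [-28.  -12.7  25.5]
[0.495 0.073 0.08 ] 7 [ -9.8  46.8 139.9 168.9  50.3 -92.2] max step 8.0 5.05 tool step [  2.  -36.    2.7]
[0.517 0.073 0.047] 1 [ -9.1  51.7 136.6 169.7  52.  -92.5] max step 4.9 0.0 tool step [-7.  1. 39.]
```

Emit:
{"method": "move_arm", "body": {"increments": [{"xyz":[-17,-8,15],"roll":0,"grip":52},{"xyz":[-17,-8,15],"roll":0,"grip":52},{"xyz":[-17,-8,15],"roll":0,"grip":52},{"xyz":[-17,-8,15],"roll":0,"grip":52},{"xyz":[-16,-6,16],"roll":0,"grip":52}]}}

```text
time_s: 17.15
position: [0.4848, -0.1791, 0.0848]
tcp_rot: [[0.722, 0.051, 0.69], [0.038, -0.999, 0.033], [0.691, 0.003, -0.723]]
force: [0.1, 1.0, -0.7]
opening: 0.522
grasp_force: 0.0
```

Emit:
{"method": "move_arm", "body": {"increments": [{"xyz":[0,-25,4],"roll":0,"grip":52},{"xyz":[0,-30,4],"roll":0,"grip":52},{"xyz":[2,-30,4],"roll":0,"grip":52},{"xyz":[2,-30,4],"roll":0,"grip":52}]}}

```text
time_s: 17.48
position: [0.4937, -0.0632, 0.0762]
tcp_rot: [[0.722, 0.049, 0.69], [0.036, -0.999, 0.033], [0.691, 0.001, -0.723]]
force: [1.8, 0.5, -0.3]
opening: 0.522
grasp_force: 0.0
```

```bash
python3 st.py
python3 - <<'E'
from path import *
s,q=state(); P,R=fk(q)
run(q,R,[[.49,.0,.08],[.495,.073,.08],[.517,.073,.047]])
E
```

```text
[-36.9  47.6 139.8 144.6  49.7 -96.3] [ 0.494 -0.063  0.076] [[0.722, 0.049, 0.69], [0.036, -0.999, 0.033], [0.691, 0.001, -0.723]] 43.7 17.4833 [ 1.8  0.5 -0.3]
[0.49 0.   0.08] 2 [-24.6  45.4 139.9 154.8  46.8 -93.2] max step 6.4 5.97 tool step [  1.2 -31.7  -1.6]
[0.495 0.073 0.08 ] 2 [ -9.9  46.8 139.9 168.7  50.2 -92. ] max step 7.6 4.23 tool step [  3.1 -36.3   2.9]
[0.517 0.073 0.047] 1 [ -9.2  51.6 136.6 169.5  51.8 -92.2] max step 4.8 0.0 tool step [-6.9  1.1 39. ]
```

Emit:
{"method": "move_arm", "body": {"increments": [{"xyz":[2,-25,2],"roll":0,"grip":52},{"xyz":[2,-30,2],"roll":0,"grip":52},{"xyz":[2,-30,2],"roll":0,"grip":52},{"xyz":[2,-30,2],"roll":0,"grip":52},{"xyz":[0,-18,0],"roll":0,"grip":52}]}}

```text
time_s: 17.9
position: [0.5036, 0.0728, 0.0774]
tcp_rot: [[0.723, 0.056, 0.689], [0.04, -0.998, 0.039], [0.69, -0.001, -0.724]]
force: [-0.2, 0.8, -0.3]
opening: 0.524
grasp_force: 0.0
```

```bash
cat >> h.py <<'E'
def wrist(f=None):
    s=bot.read_state(); rgb,d=bot.capture("wrist"); 
    if f: cv2.imwrite(f,cv2.cvtColor(rgb,cv2.COLOR_RGB2BGR))
    m=bot.camera_model("wrist"); T=np.array(m["tool_from_camera"]); K=np.array(m["intrinsics"])
    v,u=np.mgrid[:384,:512]; x=u-K[0,2]; y=v-K[1,2]; r=np.hypot(x,y)+1e-9; th=r/K[0,0]; k=np.tan(th)/r
    c=np.stack([x*k*d,y*k*d,d],-1)@T[:3,:3].T+T[:3,3]; P=c@np.array(s["tcp_rot"]).T+np.array(s["position"])
    w=lambda p:np.array(s["tcp_rot"])@(T[:3,:3]@np.array(p)+T[:3,3])+np.array(s["position"])
    return rgb,d,P,w,s
E
python3 st.py
python3 - <<'E'
from h import *
rgb,d,P,w,s=wrist("pics/w1.png")
for r in bot.spot_in("jog_knob","wrist")[:3]: print(r["conf"],w(r["at"]).round(4))
h=cv2.cvtColor(rgb,cv2.COLOR_RGB2HSV).astype(int); m=((h[...,0]<8)|(h[...,0]>172))&(h[...,1]>140)&(h[...,2]>60)&(d>0)&(P[...,2]<.09)&(P[...,2]>.02)
print(m.sum(),np.median(P[m],0).round(4),P[m].min(0).round(3),P[m].max(0).round(3))
E
```

```text
[-10.   46.6 138.6 167.8  48.7 -91.5] [0.504 0.073 0.077] [[0.723, 0.056, 0.689], [0.04, -0.998, 0.039], [0.69, -0.001, -0.724]] 43.6 17.9 [-0.2  0.8 -0.3]
0.98 [0.508  0.0739 0.0562]
430 [0.5092 0.0734 0.0583] [0.502 0.066 0.053] [0.519 0.081 0.062]
```

View pics/w1.png

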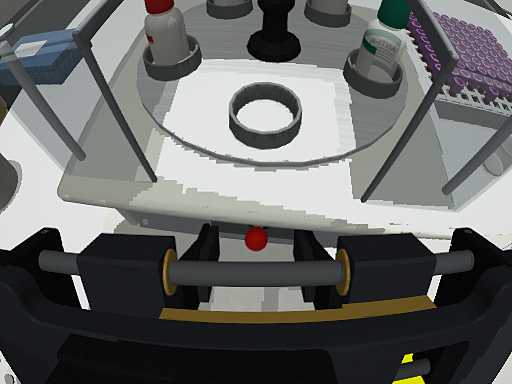

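The wrist view shows the knob at (256,238), centred between the fingers, the empty ring at (264,115) and the green bottle at the right (375,60). Now I'll advance over the knob and push left.

Emit:
{"method": "move_arm", "body": {"increments": [{"xyz":[-4,0,10],"roll":0,"grip":52},{"xyz":[-4,0,10],"roll":0,"grip":52},{"xyz":[-3,0,10],"roll":0,"grip":52},{"xyz":[0,-6,0],"roll":0,"grip":52},{"xyz":[0,-6,0],"roll":0,"grip":52}]}}

```text
time_s: 18.42
position: [0.5156, 0.0818, 0.0473]
tcp_rot: [[0.724, 0.049, 0.688], [0.035, -0.999, 0.035], [0.689, -0.001, -0.725]]
force: [-0.4, 0.6, 0.1]
opening: 0.519
grasp_force: 0.0
```

```bash
python3 st.py
cat > car.py <<'E'
from h import *
import sys
rgb,d,P,w,s=wrist(sys.argv[1] if len(sys.argv)>1 else None)
h=cv2.cvtColor(rgb,cv2.COLOR_RGB2HSV).astype(int)
red=((h[...,0]<8)|(h[...,0]>172))&(h[...,1]>140)&(d>0)
k=red&(P[...,2]<.09)&(P[...,2]>.02); print("knob",k.sum(),np.median(P[k],0).round(4) if k.any() else '')
C=np.array([.6245,.0665])
for nm,m in [("red",red&(P[...,2]>.165)),("green",(h[...,0]>60)&(h[...,0]<95)&(h[...,1]>100)&(d>0)&(P[...,2]>.165)&(P[...,2]<.21)&(np.hypot(P[...,0]-C[0],P[...,1]-C[1])<.1))]:
    if m.sum()<5: print(nm,'-');continue
    p=(np.percentile(P[m],5,0)+np.percentile(P[m],95,0))/2; v=p[:2]-C; print(nm,m.sum(),p.round(4),'ang',np.degrees(np.arctan2(v[1],v[0])).round(1),'r',np.hypot(*v).round(3))
print(s["time_s"],np.round(s["force"],1),np.round(s["position"],4))
E
python3 car.py
```

```text
[ -7.6  51.4 136.4 170.7  51.2 -91.7] [0.516 0.082 0.047] [[0.724, 0.049, 0.688], [0.035, -0.999, 0.035], [0.689, -0.001, -0.725]] 43.6 18.4167 [-0.4  0.6  0.1]
knob 622 [0.5092 0.0737 0.0585]
red -
green -
18.4167 [-0.4  0.6  0.1] [0.5156 0.0818 0.0473]
```

Emit:
{"method": "move_arm", "body": {"increments": [{"xyz":[0,-7,0],"roll":0,"grip":52},{"xyz":[0,-7,0],"roll":0,"grip":52},{"xyz":[0,-6,0],"roll":0,"grip":52},{"xyz":[0,0,0],"roll":0,"grip":52},{"xyz":[0,0,0],"roll":0,"grip":52}]}}

```text
time_s: 18.88
position: [0.5143, 0.103, 0.0484]
tcp_rot: [[0.723, 0.052, 0.689], [0.037, -0.999, 0.036], [0.69, -0.001, -0.723]]
force: [1.0, -4.4, 0.3]
opening: 0.519
grasp_force: 2.1
```

```bash
python3 car.py
cat > sc.py <<'E'
from h import *
import sys
for n in ("scene","side"):
    t=bot.read_state()["time_s"]; rgb,d=bot.capture(n); h=cv2.cvtColor(rgb,cv2.COLOR_RGB2HSV).astype(int); K,R,tv=cam(n); C=-R.T@tv
    # pixel rays at cap height
    v,u=np.mgrid[:384,:512]; ray=np.stack([(u-K[0,2])/K[0,0],(v-K[1,2])/K[1,1],np.ones_like(u,float)],-1)@R
    for nm,lo,hi,z in (("green",65,95,.185),("blue",105,122,.19)):
        X=C+ray*((z-C[2])/ray[...,2:3]); rr=np.hypot(X[...,0]-.6245,X[...,1]-.0665)
        m=(h[...,0]>=lo)&(h[...,0]<=hi)&(h[...,1]>60)&(rr>.045)&(rr<.095)
        nn,lab,st,ce=cv2.connectedComponentsWithStats(m.astype(np.uint8))
        for i in range(1,nn):
            if st[i,4]>=8:
                x=np.median(X[lab==i],0); print(n,nm,st[i,4],x.round(3),np.degrees(np.arctan2(x[1]-.0665,x[0]-.6245)).round(1))
    print(n,t)
    if len(sys.argv)>1: cv2.imwrite(f"pics/{sys.argv[1]}_{n}.png",cv2.cvtColor(rgb,cv2.COLOR_RGB2BGR))
E
python3 sc.py s1
```

```text
knob 595 [0.5117 0.0888 0.0569]
red -
green 291 [0.5907 0.0041 0.1737] ang -118.4 r 0.071
18.8833 [ 1.  -4.4  0.3] [0.5143 0.103  0.0484]
scene 18.9333
side green 34 [ 0.588 -0.004  0.185] -117.6
side blue 48 [0.671 0.007 0.19 ] -52.0
side 18.9833
```

Emit:
{"method": "move_arm", "body": {"increments": [{"xyz":[0,0,0],"roll":0,"grip":52},{"xyz":[0,0,0],"roll":0,"grip":52},{"xyz":[0,0,0],"roll":0,"grip":52},{"xyz":[0,0,0],"roll":0,"grip":52},{"xyz":[0,0,0],"roll":0,"grip":52}]}}

```text
time_s: 19.45
position: [0.5142, 0.1027, 0.0481]
tcp_rot: [[0.723, 0.052, 0.689], [0.037, -0.999, 0.037], [0.69, -0.001, -0.724]]
force: [1.1, -3.6, 2.7]
opening: 0.519
grasp_force: 2.0
```

Emit:
{"method": "move_arm", "body": {"increments": [{"xyz":[0,0,0],"roll":0,"grip":52},{"xyz":[0,0,0],"roll":0,"grip":52},{"xyz":[0,0,0],"roll":0,"grip":52},{"xyz":[0,0,0],"roll":0,"grip":52},{"xyz":[0,0,0],"roll":0,"grip":52}]}}

```text
time_s: 19.87
position: [0.514, 0.1028, 0.0479]
tcp_rot: [[0.723, 0.052, 0.688], [0.037, -0.999, 0.037], [0.689, -0.001, -0.724]]
force: [1.2, -4.5, 2.6]
opening: 0.52
grasp_force: 2.1
```

Emit:
{"method": "move_arm", "body": {"increments": [{"xyz":[0,0,0],"roll":0,"grip":52},{"xyz":[0,0,0],"roll":0,"grip":52},{"xyz":[0,0,0],"roll":0,"grip":52},{"xyz":[0,0,0],"roll":0,"grip":52},{"xyz":[0,0,0],"roll":0,"grip":52}]}}

```text
time_s: 20.28
position: [0.514, 0.1028, 0.0479]
tcp_rot: [[0.723, 0.052, 0.688], [0.037, -0.999, 0.037], [0.689, -0.001, -0.724]]
force: [2.8, -4.7, 3.2]
opening: 0.517
grasp_force: 2.2
```

Emit:
{"method": "move_arm", "body": {"increments": [{"xyz":[0,0,0],"roll":0,"grip":52},{"xyz":[0,0,0],"roll":0,"grip":52},{"xyz":[0,0,0],"roll":0,"grip":52},{"xyz":[0,0,0],"roll":0,"grip":52},{"xyz":[0,0,0],"roll":0,"grip":52}]}}

```text
time_s: 20.7
position: [0.5139, 0.1028, 0.0479]
tcp_rot: [[0.724, 0.052, 0.688], [0.037, -0.999, 0.037], [0.689, -0.001, -0.725]]
force: [3.0, -4.4, 2.1]
opening: 0.521
grasp_force: 2.2
```

```bash
python3 car.py pics/w2.png
```

```text
knob 605 [0.5117 0.0886 0.057 ]
red -
green 1268 [0.5575 0.0416 0.1764] ang -159.6 r 0.071
20.7 [ 3.  -4.4  2.1] [0.5139 0.1028 0.0479]
```

Emit:
{"method": "move_arm", "body": {"increments": [{"xyz":[0,0,0],"roll":0,"grip":52},{"xyz":[0,0,0],"roll":0,"grip":52},{"xyz":[0,0,0],"roll":0,"grip":52},{"xyz":[0,0,0],"roll":0,"grip":52},{"xyz":[0,0,0],"roll":0,"grip":52}]}}

```text
time_s: 21.17
position: [0.5138, 0.1028, 0.0479]
tcp_rot: [[0.724, 0.052, 0.688], [0.037, -0.999, 0.037], [0.689, -0.001, -0.725]]
force: [2.5, -5.2, 1.9]
opening: 0.52
grasp_force: 2.2
```

Emit:
{"method": "move_arm", "body": {"increments": [{"xyz":[0,0,0],"roll":0,"grip":52},{"xyz":[0,0,0],"roll":0,"grip":52},{"xyz":[0,0,0],"roll":0,"grip":52},{"xyz":[0,0,0],"roll":0,"grip":52},{"xyz":[0,0,0],"roll":0,"grip":52}]}}

```text
time_s: 21.58
position: [0.5138, 0.1028, 0.0478]
tcp_rot: [[0.724, 0.052, 0.688], [0.037, -0.999, 0.037], [0.689, -0.001, -0.725]]
force: [2.2, -3.8, 2.5]
opening: 0.521
grasp_force: 2.2
```

Emit:
{"method": "move_arm", "body": {"increments": [{"xyz":[0,0,0],"roll":0,"grip":52},{"xyz":[0,20,0],"roll":0,"grip":52},{"xyz":[0,8,0],"roll":0,"grip":52},{"xyz":[0,0,0],"roll":0,"grip":52}]}}

```text
time_s: 21.92
position: [0.5135, 0.0747, 0.0466]
tcp_rot: [[0.728, 0.053, 0.684], [0.037, -0.999, 0.038], [0.685, -0.003, -0.728]]
force: [0.1, 0.7, -0.2]
opening: 0.521
grasp_force: 0.0
```

```bash
python3 car.py pics/w3.png; python3 -c "
import cv2"
```

```text
knob 605 [0.5092 0.0731 0.0584]
red -
green 566 [0.5503 0.0678 0.1721] ang 179.0 r 0.074
21.9167 [ 0.1  0.7 -0.2] [0.5135 0.0747 0.0466]
```

View pics/w3.png

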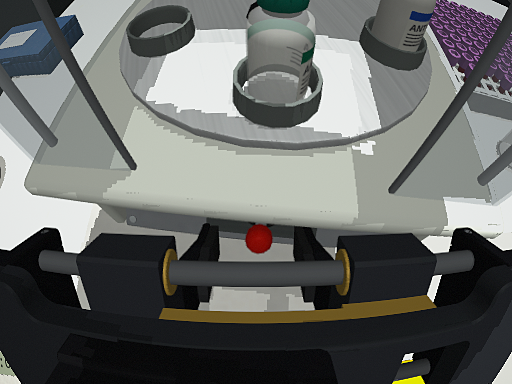

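The lever sprang back to centre (259,238) and the green bottle (280,40) stands in the front opening with its collar at (278,95). I'll check how well it's centred.

Run:
```python
from h import *
rgb,d,P,w,s=wrist()
for r in bot.spot_in("dropper_green","wrist")[:2]: print(r["conf"],w(r["at"]).round(4))
th=np.radians(-3.2); C=np.array([.6245,.0665]); R=np.array([[np.cos(th),-np.sin(th)],[np.sin(th),np.cos(th)]])
L=(P[...,:2]-C)@R
for zl,zh in ((.125,.133),(.14,.15),(.15,.16),(.16,.168)):
    m=(d>0)&(P[...,2]>zl)&(P[...,2]<zh)&(np.abs(L[...,1])<.04)&(L[...,0]<-.05)&(L[...,0]>-.1)
    q=L[m]; print(zl,m.sum(),np.percentile(q[:,1],[1,99]).round(4),np.percentile(q[:,1],[1,99]).mean().round(4),np.percentile(q[:,0],2).round(4)) if m.sum() else 0
# rear/near collars & deck edge circle fit
m=(d>0)&(P[...,2]>.1185)&(P[...,2]<.1255)&(np.abs(L[...,1])<.15)
# blue collar, left empty collar tops
top=(d>0)&(P[...,2]>.130)&(P[...,2]<.137)
for nm,a in (("L",108),("R",-108),("F",180)):
    c=.072*np.array([np.cos(np.radians(a)),np.sin(np.radians(a))]); k=top&(np.hypot(*(L-c).transpose(2,0,1))<.03); q=L[k]
    if len(q)>20:
        r=cv2.minEnclosingCircle((q*1000).astype(np.float32)); f=np.linalg.lstsq(np.c_[2*q,np.ones(len(q))],(q**2).sum(1),rcond=None)[0]; print(nm,len(q),r,f[:2].round(4),np.degrees(np.arctan2(f[1],f[0])).round(1))
```

```text
0.91 [0.546  0.0679 0.1541]
0.125 1838 [-0.0212  0.0155] -0.0028 -0.0871
0.14 1257 [-0.0153  0.01  ] -0.0027 -0.0808
0.15 1560 [-0.0152  0.01  ] -0.0026 -0.081
0.16 1835 [-0.0142  0.0093] -0.0024 -0.08
L 1098 ((-21.37622833251953, 68.72028350830078), 20.791799545288086) [-0.0218  0.0678] 107.8
R 1066 ((-14.92701244354248, -68.29751586914062), 20.318889617919922) [-0.015  -0.0679] -102.5
F 2118 ((-67.84142303466797, -3.0854978561401367), 20.12059211730957) [-0.0681 -0.0026] -177.8
```

The bottle stands about 3.5 mm to the right of the middle. One short, gentle jog of about 0.13 s should centre it.

Emit:
{"method": "move_arm", "body": {"increments": [{"xyz":[0,-6,0],"roll":0,"grip":52},{"xyz":[0,-7,0],"roll":0,"grip":52},{"xyz":[0,-14,0],"roll":0,"grip":52},{"xyz":[0,0,0],"roll":0,"grip":52},{"xyz":[0,20,0],"roll":0,"grip":52}]}}

```text
time_s: 22.48
position: [0.5141, 0.0867, 0.0483]
tcp_rot: [[0.723, 0.063, 0.688], [0.045, -0.998, 0.045], [0.689, -0.001, -0.724]]
force: [0.9, 0.1, -0.2]
opening: 0.518
grasp_force: 0.0
```

Emit:
{"method": "move_arm", "body": {"increments": [{"xyz":[0,7,0],"roll":0,"grip":52},{"xyz":[0,0,0],"roll":0,"grip":52}]}}

```text
time_s: 22.65
position: [0.5153, 0.074, 0.0477]
tcp_rot: [[0.724, 0.051, 0.688], [0.036, -0.999, 0.036], [0.689, -0.002, -0.725]]
force: [-0.9, -0.7, 0.4]
opening: 0.52
grasp_force: 0.0
```

```bash
python3 st.py
python3 - <<'E'
from h import *
rgb,d,P,w,s=wrist()
th=np.radians(-3.0); C=np.array([.6284,.0673]); R=np.array([[np.cos(th),-np.sin(th)],[np.sin(th),np.cos(th)]])
L=(P[...,:2]-C)@R
for zl,zh in ((.14,.15),(.15,.16)):
    m=(d>0)&(P[...,2]>zl)&(P[...,2]<zh)&(np.abs(L[...,1])<.04)&(L[...,0]<-.05)&(L[...,0]>-.1)
    q=L[m]; print(np.percentile(q[:,1],[1,99]).round(4),np.percentile(q[:,1],[1,99]).mean().round(4),np.percentile(q[:,0],2).round(4))
top=(d>0)&(P[...,2]>.130)&(P[...,2]<.137)
for nm,a in (("L",108),("R",-108),("F",180)):
    c=.072*np.array([np.cos(np.radians(a)),np.sin(np.radians(a))]); k=top&(np.hypot(*(L-c).transpose(2,0,1))<.03); q=L[k]
    f=np.linalg.lstsq(np.c_[2*q,np.ones(len(q))],(q**2).sum(1),rcond=None)[0]; print(nm,len(q),f[:2].round(4),np.degrees(np.arctan2(f[1],f[0])).round(1))
from path import *
q=np.array(s["joint_positions"]); Pt,Rt=fk(q)
b=C+R@[-.072,0]; print("bottle",b.round(4)); a=Rt[:,2]; g=np.array([b[0],b[1],.122+.044]); T=g+.019*a; print("grasp tcp",T.round(4))
run(q,Rt,[Pt-.03*a,Pt-.03*a+[0,-.0,.06],T-.045*a+[-.0,0,.02],T,T+[0,0,.1],[.47,T[1],T[2]+.1],[.47,-.1,.2],[.49+.019*a[0]-.03,-.237,.12]])
E
```

```text
[ -9.2  51.5 136.7 169.3  51.6 -92.1] [0.515 0.074 0.048] [[0.724, 0.051, 0.688], [0.036, -0.999, 0.036], [0.689, -0.002, -0.725]] 43.5 22.65 [-0.9 -0.7  0.4]
[-0.012   0.0132] 0.0006 -0.0849
[-0.0119  0.0132] 0.0006 -0.0849
L 1056 [-0.0215  0.0683] 107.5
R 1128 [-0.0232 -0.0676] -109.0
F 2145 [-0.0718  0.0009] 179.3Traceback (most recent call last):
  File "<stdin>", line 13, in <module>
KeyError: 'joint_positions'
```

Run:
```python
from path import *
P=np.vstack([np.load(n+"P.npy").reshape(-1,3) for n in("scene","side")])
th=np.radians(-3.0); C=np.array([.6284,.0673]); R=np.array([[np.cos(th),-np.sin(th)],[np.sin(th),np.cos(th)]])
L=(P[:,:2]-C)@R; z=P[:,2]
for lo,hi in ((.2,.215),(.15,.2)):
  for ya,yb in ((-.12,-.065),(.065,.12),(-.05,.05)):
    m=(z>lo)&(z<hi)&(L[:,1]>ya)&(L[:,1]<yb)&(np.abs(L[:,0])<.14); print(lo,ya,m.sum(),np.histogram(L[m,0],bins=np.arange(-.14,.15,.01))[0])
m=(z>.198)&(z<.215)&(np.abs(L[:,0])<.14)&(np.abs(L[:,1])<.14); print(np.histogram2d(L[m,0],L[m,1],bins=[np.arange(-.13,.14,.02),np.arange(-.13,.14,.02)])[0].astype(int))
s,q=state(); Pt,Rt=fk(q); a=Rt[:,2]
b=C+R@[-.072,0]; print("bottle",b.round(4)); g=np.array([b[0],b[1],.165]); T=g+.008*a; print("grasp tcp",T.round(4))
run(q,Rt,[Pt-.03*a,Pt-.03*a+[0,0,.06],[.49,.07,.26],T+[-.02,0,.045],T,T+[0,0,.1],[.47,T[1],T[2]+.1],[.47,-.1,.2],[.49,-.237,.12],[.49,-.237,.06]])
```

```text
0.2 -0.12 1940 [  0   0  73 124  91  95  94  94 101  80  83  90  88  79  89  82  86  73
  86  83  73  81  66  75  38  16   0   0   0]
0.2 0.065 1772 [ 0  0 48 84 68 73 76 81 82 82 93 79 89 73 84 82 71 82 72 81 69 71 67 74
 73 18  0  0  0]
0.2 -0.05 1915 [  0   0   0   0   0   0   0   1   2   0   0  11 198 140 159 140 148 141
 145 136 139 128 128 138 128  33   0   0   0]
0.15 -0.12 730 [  0   0 376 143  10  10   9  13  10   8  15  34   9  10   7   8  10   4
   8  11   8  10   8   5   3   1   0   0   0]
0.15 0.065 799 [  0   0 297 129  19  18  16  18  18  16  22  34  22  19  16  18  15  20
  16  14  15  10  19  10  15   3   0   0   0]
0.15 -0.05 91 [ 0  0  1  0  0  0  0  0  0  0  0  0  3 49 30  8  0  0  0  0  0  0  0  0
  0  0  0  0  0]
[[16 35 28 27  0  0  0  0  0 27 22 17 10]
 [59 81 83 56  0  0  0  0  0 77 74 43 24]
 [49 70 72 51  0  0  0  0  0 63 63 47 22]
 [46 69 73 57  0  0  0  0  3 55 68 61 24]
 [50 61 58 53  0  0  0  0  0 62 68 65 28]
 [49 61 67 55 46 38 42 42 42 62 60 63 30]
 [42 58 63 64 63 62 58 60 56 60 58 56 28]
 [51 64 59 54 54 60 56 63 55 52 59 55 29]
 [40 60 55 60 56 60
[... 703 characters left out ...]
  0.7 38.1]
[0.56199997 0.07136082 0.15919913] 2 [ -8.4  29.6 127.3 157.9  21.2 -77.4] max step 7.5 0.0 tool step [-8.3  0.6 23.2]
[0.56199997 0.07136082 0.25919913] 3 [ -8.4  14.9 121.4  84.2   7.9  -2.4] max step 43.4 0.0 tool step [ 23.   -0.1 -24.2]
[0.47       0.07136082 0.25919913] 3 [-11.5   8.1 132.6 108.5  10.5 -29.3] max step 11.6 0.0 tool step [-22.2  -1.6 -21.1]
[ 0.47 -0.1   0.2 ] 5 [-46.3  20.3 135.6 102.3  32.3 -54.4] max step 7.9 0.0 tool step [-9.4 34.2  7.3]
[ 0.49  -0.237  0.12 ] 4 [-58.8  36.1 126.1  98.3  37.8 -63.9] max step 4.7 0.0 tool step [-11.4  34.5  16.7]
[ 0.49  -0.237  0.06 ] 2 [-58.8  45.8 127.  110.8  40.5 -80. ] max step 8.6 0.0 tool step [-20.7   0.1  21.8]
```

Emit:
{"method": "move_arm", "body": {"increments": [{"xyz":[0,0,-10],"roll":0,"grip":52},{"xyz":[0,0,-10],"roll":0,"grip":52},{"xyz":[0,0,-10],"roll":0,"grip":52},{"xyz":[15,0,-18],"roll":0,"grip":52},{"xyz":[18,0,-23],"roll":0,"grip":52}]}}

```text
time_s: 23.12
position: [0.4895, 0.0739, 0.1206]
tcp_rot: [[0.728, 0.052, 0.683], [0.036, -0.999, 0.038], [0.684, -0.003, -0.729]]
force: [0.8, 0.6, 0.6]
opening: 0.522
grasp_force: 0.0
```

Emit:
{"method": "move_arm", "body": {"increments": [{"xyz":[18,0,-23],"roll":0,"grip":52},{"xyz":[9,0,-12],"roll":0,"grip":52},{"xyz":[0,0,0],"roll":0,"grip":52}]}}

```text
time_s: 23.37
position: [0.4858, 0.074, 0.1702]
tcp_rot: [[0.719, 0.053, 0.692], [0.039, -0.999, 0.037], [0.693, 0.0, -0.72]]
force: [0.8, 0.1, 0.5]
opening: 0.518
grasp_force: 0.0
```

```bash
python3 st.py
python3 - <<'E'
from h import *
rgb,d,P,w,s=wrist("pics/w4.png")
m=(d>0)&(P[...,0]>.52)&(P[...,0]<.6)&(abs(P[...,1]-.07)<.035)
for zl,zh in ((.14,.15),(.155,.165),(.175,.19)):
    k=m&(P[...,2]>zl)&(P[...,2]<zh); q=P[k]; print(zl,k.sum(),np.percentile(q[:,1],[1,99]).round(4),np.percentile(q[:,0],[2]).round(4))
for r in bot.spot_in("dropper_green","wrist")[:2]: print(r["conf"],w(r["at"]).round(4))
R=np.array(s["tcp_rot"]); print("tool delta",(R.T@(np.array([.558,.0715,.1596])-s["position"])*1000).round(1))
E
```

```text
[-10.4  27.  137.9 160.9  29.4 -83. ] [0.486 0.074 0.17 ] [[0.719, 0.053, 0.692], [0.039, -0.999, 0.037], [0.693, 0.0, -0.72]] 43.9 23.3667 [0.8 0.1 0.5]
0.14 208 [0.0593 0.0848] [0.5436]
0.155 458 [0.0594 0.0837] [0.544]
0.175 456 [0.0634 0.0798] [0.5485]
0.94 [0.5481 0.0727 0.1673]
tool delta [44.5  6.4 57.6]
```

View pics/w4.png

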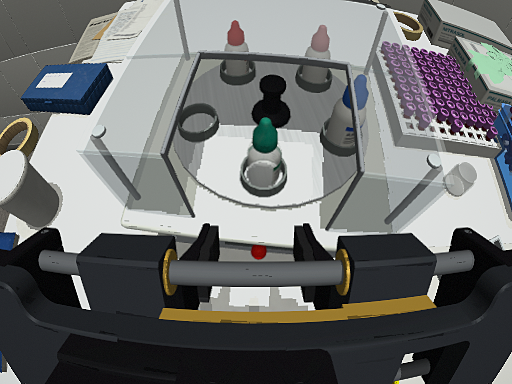

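The view shows the green bottle at (265,160), centred between the guard edges, with the lever centred at (258,252). Moving in.

Emit:
{"method": "move_arm", "body": {"increments": [{"xyz":[9,1,11],"roll":0,"grip":52},{"xyz":[9,1,12],"roll":0,"grip":52},{"xyz":[9,1,12],"roll":0,"grip":52},{"xyz":[9,2,12],"roll":0,"grip":52}]}}

```text
time_s: 23.8
position: [0.5448, 0.0718, 0.1546]
tcp_rot: [[0.727, 0.052, 0.685], [0.037, -0.999, 0.038], [0.686, -0.002, -0.728]]
force: [-0.5, 0.0, -0.7]
opening: 0.521
grasp_force: 0.0
```

Emit:
{"method": "move_arm", "body": {"increments": [{"xyz":[4,1,5],"roll":0,"grip":52},{"xyz":[4,0,5],"roll":0,"grip":52},{"xyz":[0,0,0],"roll":0,"grip":52}]}}

```text
time_s: 24.05
position: [0.554, 0.0709, 0.1531]
tcp_rot: [[0.729, 0.048, 0.682], [0.033, -0.999, 0.036], [0.683, -0.004, -0.73]]
force: [-11.3, -4.0, 12.0]
opening: 0.515
grasp_force: 0.0
```

```bash
python3 st.py
```

```text
[ -8.6  30.2 128.4 158.9  22.4 -78.6] [0.554 0.071 0.153] [[0.729, 0.048, 0.682], [0.033, -0.999, 0.036], [0.683, -0.004, -0.73]] 43.1 24.05 [-11.3  -4.   12. ]
```

Emit:
{"method": "move_arm", "body": {"increments": [{"xyz":[4,0,-5],"roll":0,"grip":52},{"xyz":[3,-1,-3],"roll":0,"grip":52},{"xyz":[0,0,0],"roll":0,"grip":52}]}}

```text
time_s: 24.3
position: [0.5574, 0.0723, 0.1658]
tcp_rot: [[0.724, 0.053, 0.688], [0.037, -0.999, 0.037], [0.689, -0.001, -0.725]]
force: [0.4, -0.1, 0.3]
opening: 0.519
grasp_force: 0.0
```

```bash
python3 st.py
```

```text
[ -8.4  28.4 127.6 156.9  20.5 -76.5] [0.557 0.072 0.166] [[0.724, 0.053, 0.688], [0.037, -0.999, 0.037], [0.689, -0.001, -0.725]] 43.5 24.3 [ 0.4 -0.1  0.3]
```

Emit:
{"method": "move_arm", "body": {"increments": [{"xyz":[-2,0,2],"roll":0,"grip":52},{"xyz":[-2,0,2],"roll":0,"grip":52},{"xyz":[0,0,0],"roll":0,"grip":52}]}}

```text
time_s: 24.55
position: [0.5571, 0.0721, 0.1589]
tcp_rot: [[0.725, 0.052, 0.686], [0.037, -0.999, 0.037], [0.687, -0.002, -0.726]]
force: [0.1, 0.3, 0.2]
opening: 0.522
grasp_force: 0.0
```

Emit:
{"method": "move_arm", "body": {"increments": [{"xyz":[0,0,0],"roll":0,"grip":35},{"xyz":[0,0,0],"roll":0,"grip":20},{"xyz":[0,0,0],"roll":0,"grip":10},{"xyz":[0,0,0],"roll":0,"grip":0},{"xyz":[0,0,0],"roll":0,"grip":0}]}}

```text
time_s: 24.97
position: [0.5574, 0.0721, 0.16]
tcp_rot: [[0.724, 0.052, 0.688], [0.037, -0.999, 0.037], [0.689, -0.001, -0.725]]
force: [-0.3, -0.3, -0.2]
opening: 0.286
grasp_force: 30.0
```

Emit:
{"method": "move_arm", "body": {"increments": [{"xyz":[0,0,0],"roll":0,"grip":0},{"xyz":[0,0,0],"roll":0,"grip":0},{"xyz":[0,0,0],"roll":0,"grip":0}]}}

```text
time_s: 25.22
position: [0.5574, 0.0721, 0.16]
tcp_rot: [[0.724, 0.052, 0.688], [0.037, -0.999, 0.037], [0.689, -0.001, -0.725]]
force: [0.6, -0.5, -0.4]
opening: 0.292
grasp_force: 30.0
```

Emit:
{"method": "move_arm", "body": {"increments": [{"xyz":[4,0,-4],"roll":0,"grip":0},{"xyz":[5,0,-6],"roll":0,"grip":0},{"xyz":[7,0,-8],"roll":0,"grip":0},{"xyz":[7,0,-8],"roll":0,"grip":0},{"xyz":[7,0,-8],"roll":0,"grip":0}]}}

```text
time_s: 25.63
position: [0.5556, 0.0718, 0.2061]
tcp_rot: [[0.724, 0.052, 0.688], [0.037, -0.999, 0.036], [0.689, -0.001, -0.725]]
force: [0.1, 0.3, -0.3]
opening: 0.291
grasp_force: 30.0
```

```bash
python3 st.py
python3 - <<'E'
from h import *
rgb,d,P,w,s=wrist("pics/w5.png"); print(s["opening"],s["grasp_force"])
from path import *
s,q=state(); Pt,Rt=fk(q)
run(q,Rt,[[.47,.072,.21],[.47,-.1,.2],[.483,-.237,.12],[.483,-.237,.06]])
E
```

```text
[ -8.5  22.  125.7 143.1  13.2 -62.1] [0.556 0.072 0.206] [[0.724, 0.052, 0.688], [0.037, -0.999, 0.036], [0.689, -0.001, -0.725]] 43.5 25.6333 [ 0.1  0.3 -0.3]
0.2905184925680489 29.996855556964874
[0.47  0.072 0.21 ] 3 [-11.4  17.9 137.3 150.4  20.5 -72.5] max step 4.4 0.0 tool step [-20.5  -1.6 -20.4]
[ 0.47 -0.1   0.2 ] 5 [-46.4  20.5 135.8 103.   32.7 -55.5] max step 12.1 0.0 tool step [-2.7 34.4  0.2]
[ 0.483 -0.237  0.12 ] 4 [-59.9  36.3 127.   98.6  38.6 -65.7] max step 4.9 0.0 tool step [-12.8  34.4  15.4]
[ 0.483 -0.237  0.06 ] 2 [-59.9  46.1 127.9 111.1  41.4 -81.9] max step 8.6 0.0 tool step [-20.8   0.   21.7]
```

View pics/w5.png

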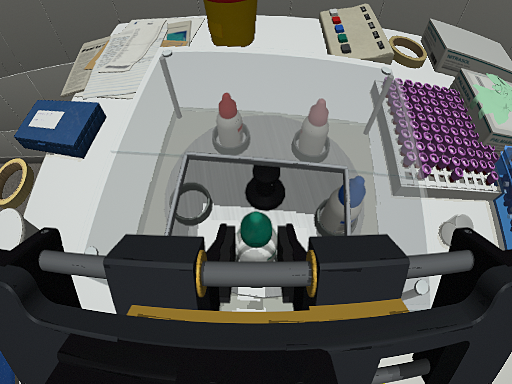

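The green cap at (257,228) is held between the fingers, with the other bottles in their pockets. I'll pull out and head to the tray.

Emit:
{"method": "move_arm", "body": {"increments": [{"xyz":[-14,-1,-14],"roll":0,"grip":0},{"xyz":[-14,-1,-14],"roll":0,"grip":0},{"xyz":[-14,-1,-14],"roll":0,"grip":0},{"xyz":[-13,0,-13],"roll":0,"grip":0},{"xyz":[0,10,0],"roll":0,"grip":0}]}}

```text
time_s: 26.1
position: [0.4732, 0.0625, 0.206]
tcp_rot: [[0.728, 0.054, 0.683], [0.038, -0.999, 0.039], [0.684, -0.002, -0.729]]
force: [0.3, 1.6, -0.8]
opening: 0.288
grasp_force: 30.0
```

Emit:
{"method": "move_arm", "body": {"increments": [{"xyz":[0,22,0],"roll":0,"grip":0},{"xyz":[0,26,0],"roll":0,"grip":0},{"xyz":[0,28,0],"roll":0,"grip":0},{"xyz":[0,28,0],"roll":0,"grip":0},{"xyz":[0,28,0],"roll":0,"grip":0}]}}

```text
time_s: 26.52
position: [0.4851, -0.0722, 0.2072]
tcp_rot: [[0.724, 0.052, 0.688], [0.037, -0.999, 0.037], [0.689, -0.001, -0.725]]
force: [0.5, 0.1, 0.1]
opening: 0.287
grasp_force: 30.0
```

Emit:
{"method": "move_arm", "body": {"increments": [{"xyz":[0,28,0],"roll":0,"grip":0},{"xyz":[-5,28,5],"roll":0,"grip":0},{"xyz":[-8,25,9],"roll":0,"grip":0},{"xyz":[-8,20,9],"roll":0,"grip":0},{"xyz":[-4,10,5],"roll":0,"grip":0}]}}

```text
time_s: 26.93
position: [0.4927, -0.1854, 0.1687]
tcp_rot: [[0.724, 0.049, 0.688], [0.035, -0.999, 0.033], [0.689, 0.0, -0.725]]
force: [0.1, 0.5, -0.1]
opening: 0.29
grasp_force: 30.0
```

```bash
python3 st.py
python3 - <<'E'
from h import *
rgb,d,P,w,s=wrist("pics/w6.png"); print(s["opening"],s["grasp_force"])
for n in ("wrist","side"):
    if n=="side": rgb,d=bot.capture("side"); P=pts("side",d)
    for r in bot.trace("drip_tray",n)[:3]:
        m=r["mask"]&(d>0); q=P[m]; q=q[(q[:,2]<.03)&(q[:,2]>-.01)]
        if len(q)<30: continue
        rim=q[q[:,2]>.009]
        print(n,round(r["conf"],2),len(q),rgb[r["mask"]].mean(0).round(0),cv2.minAreaRect((q[:,:2]*1000).astype(np.float32)),cv2.minAreaRect((rim[:,:2]*1000).astype(np.float32)) if len(rim)>5 else '')
E
```

```text
[-53.5  27.7 128.8  96.1  35.2 -54.9] [ 0.493 -0.185  0.169] [[0.724, 0.049, 0.688], [0.035, -0.999, 0.033], [0.689, 0.0, -0.725]] 43.6 26.9333 [ 0.1  0.5 -0.1]
0.2902715526255197 29.997010231018066
wrist 0.65 1203 [164. 170. 169.] ((481.4776306152344, -190.88796997070312), (61.19688034057617, 57.13893508911133), 21.41383934020996) ((493.0789794921875, -180.51022338867188), (23.274982452392578, 71.34306335449219), 61.91145706176758)
side 0.71 1808 [154. 159. 158.] ((480.6865234375, -233.19894409179688), (101.96149444580078, 141.11239624023438), 17.034927368164062) ((480.47149658203125, -235.88221740722656), (99.7589111328125, 136.28048706054688), 17.412843704223633)
side 0.65 1697 [154. 133.  38.] ((372.737548828125, -40.05990219116211), (112.84908294677734, 150.73146057128906), 89.33453369140625) ((366.9830322265625, -46.867347717285156), (99.10142517089844, 139.38133239746094), 89.33453369140625)
```

View pics/w6.png

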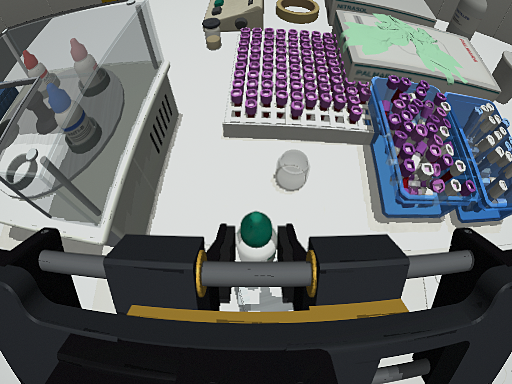

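The steel tray is confirmed at about (0.482, -0.236). The bottle is held upright, with the jar at (292,170) clear of the path. Lowering.

Emit:
{"method": "move_arm", "body": {"increments": [{"xyz":[-13,8,11],"roll":0,"grip":0},{"xyz":[-14,8,12],"roll":0,"grip":0},{"xyz":[-14,8,12],"roll":0,"grip":0},{"xyz":[-14,8,12],"roll":0,"grip":0},{"xyz":[-14,8,12],"roll":0,"grip":0}]}}

```text
time_s: 27.55
position: [0.4852, -0.2202, 0.0794]
tcp_rot: [[0.724, 0.055, 0.688], [0.039, -0.998, 0.038], [0.689, -0.001, -0.725]]
force: [0.4, 0.1, -1.3]
opening: 0.287
grasp_force: 30.0
```

Emit:
{"method": "move_arm", "body": {"increments": [{"xyz":[-12,7,11],"roll":0,"grip":0},{"xyz":[-8,3,7],"roll":0,"grip":0},{"xyz":[0,0,0],"roll":0,"grip":0}]}}

```text
time_s: 27.8
position: [0.4834, -0.231, 0.0512]
tcp_rot: [[0.725, 0.053, 0.687], [0.036, -0.999, 0.039], [0.688, -0.003, -0.726]]
force: [-0.7, 1.3, -1.3]
opening: 0.286
grasp_force: 30.0
```

Emit:
{"method": "move_arm", "body": {"increments": [{"xyz":[-2,2,2],"roll":0,"grip":0},{"xyz":[-2,2,2],"roll":0,"grip":0},{"xyz":[-1.5,0,1.5],"roll":0,"grip":0},{"xyz":[0,0,0],"roll":0,"grip":0}]}}

```text
time_s: 28.13
position: [0.4837, -0.2358, 0.045]
tcp_rot: [[0.724, 0.053, 0.688], [0.038, -0.999, 0.037], [0.689, -0.001, -0.725]]
force: [-0.5, 0.5, 1.1]
opening: 0.29
grasp_force: 30.0
```

Emit:
{"method": "move_arm", "body": {"increments": [{"xyz":[-0.7,0,0.7],"roll":0,"grip":0},{"xyz":[0,0,0],"roll":0,"grip":0}]}}

```text
time_s: 28.3
position: [0.4835, -0.2359, 0.0438]
tcp_rot: [[0.724, 0.052, 0.688], [0.037, -0.999, 0.037], [0.689, -0.001, -0.725]]
force: [1.2, 0.2, -0.9]
opening: 0.289
grasp_force: 30.0
```

Emit:
{"method": "move_arm", "body": {"increments": [{"xyz":[-0.7,0,0.7],"roll":0,"grip":0},{"xyz":[0,0,0],"roll":0,"grip":0}]}}

```text
time_s: 28.47
position: [0.4834, -0.2361, 0.0425]
tcp_rot: [[0.724, 0.052, 0.688], [0.037, -0.999, 0.037], [0.689, -0.001, -0.725]]
force: [0.4, 0.4, -0.6]
opening: 0.285
grasp_force: 30.0
```

Emit:
{"method": "move_arm", "body": {"increments": [{"xyz":[-0.7,0,0.7],"roll":0,"grip":0},{"xyz":[0,0,0],"roll":0,"grip":0}]}}

```text
time_s: 28.63
position: [0.4833, -0.2361, 0.0414]
tcp_rot: [[0.724, 0.052, 0.688], [0.037, -0.999, 0.037], [0.689, -0.001, -0.725]]
force: [0.6, 0.1, -0.5]
opening: 0.286
grasp_force: 30.0
```

Emit:
{"method": "move_arm", "body": {"increments": [{"xyz":[-0.7,0,0.7],"roll":0,"grip":0},{"xyz":[0,0,0],"roll":0,"grip":0}]}}

```text
time_s: 28.8
position: [0.4836, -0.2361, 0.0409]
tcp_rot: [[0.723, 0.052, 0.689], [0.037, -0.999, 0.037], [0.69, -0.001, -0.724]]
force: [-1.2, -0.3, 3.5]
opening: 0.285
grasp_force: 30.0
```

Emit:
{"method": "move_arm", "body": {"increments": [{"xyz":[0,0,0],"roll":0,"grip":34},{"xyz":[0,0,0],"roll":0,"grip":40},{"xyz":[0,0,0],"roll":0,"grip":52},{"xyz":[0,0,0],"roll":0,"grip":56},{"xyz":[0,0,0],"roll":0,"grip":56}]}}

```text
time_s: 29.22
position: [0.4833, -0.2361, 0.0404]
tcp_rot: [[0.724, 0.052, 0.688], [0.037, -0.999, 0.037], [0.688, -0.001, -0.725]]
force: [-0.2, 0.3, 0.1]
opening: 0.518
grasp_force: 0.0
```

Emit:
{"method": "move_arm", "body": {"increments": [{"xyz":[0,0,-8],"roll":0,"grip":56},{"xyz":[3,0,-15],"roll":0,"grip":56},{"xyz":[6,0,-18],"roll":0,"grip":56},{"xyz":[10,0,-20],"roll":0,"grip":56},{"xyz":[10,0,-20],"roll":0,"grip":56}]}}

```text
time_s: 29.63
position: [0.4475, -0.2375, 0.1197]
tcp_rot: [[0.725, 0.052, 0.687], [0.035, -0.999, 0.038], [0.688, -0.003, -0.726]]
force: [1.6, 0.3, -0.0]
opening: 0.561
grasp_force: 0.0
```

```bash
python3 st.py
python3 - <<'E'
from h import *
a=wrist()[0]; b,_=bot.capture("side")
cv2.imwrite("pics/f.png",cv2.cvtColor(np.hstack([cv2.resize(a,(400,300)),cv2.resize(b,(400,300))]),cv2.COLOR_RGB2BGR))
E
```

```text
[-65.1  36.2 130.6  97.2  40.1 -70.4] [ 0.448 -0.237  0.12 ] [[0.725, 0.052, 0.687], [0.035, -0.999, 0.038], [0.688, -0.003, -0.726]] 43.5 29.6333 [ 1.6  0.3 -0. ]
```

View pics/f.png

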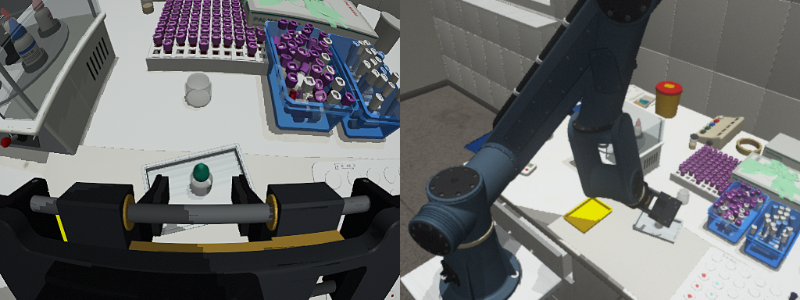

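The left view shows the green-capped bottle standing in the steel tray at (202,180), released and clear of the fingers.

```bash
python3 -c "
from rig import bot
print(bot.hand_in())"
```

```text
the job is handed in; nothing more can be done
None
```

The green-capped bottle is standing in the steel drip tray and the job is handed in at about 30 s; the hand-in gave no verdict. I centred the bottle with one main lever-left hold plus a short second one. There were two brief contacts: a 76 N wrist-force reading at the elbow-joint stop (joint 3 read 12.4° against its 12.49° limit), and about 17 N, probably the gripper body against the guard.

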